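# Put the pen light on charge

### The job

Put the pen light on charge: pick it up from the cart top and slide it, tail first, into the inclined socket of the grey charging cradle, past the side spring plunger and right down until it is fully home on the contact pin, then let go so that the plunger holds it there. Do not force it when it comes to its stop, and leave the other things on the cart where they lie.

Things in the scene. Friction and masses are not known exactly. Their poses are not given: they have to be found in the camera images.
- light_center (a point): Pen light, a straight bare-metal rod 170 mm long, lying on the cart top. Round barrel, 16 mm in diameter; the last 40 mm at one end is a hexagonal lamp head, 16 mm across flats. Point: middle of the rod, on its axis, 8 mm above the cart top. x axis: along the rod, from the tail to the lamp head; z is up at the start.
- light_tip (a point): Centre of the pen light's flat tail end, on the axis, 85 mm from light_center; axes as light_center. Over its last 8 mm the tail tapers from 16 mm to 8.4 mm.
- light: The whole pen light, 70 to 120 g. Origin 8 mm below light_center, axes the same. The lamp head, 18.5 mm over its corners, does not fit into the socket.
- socket: Inclined socket on the grey cradle: a 34 x 34 mm grey block, 70 mm long, bored 17.5 mm along its axis. Origin: centre of the bore's mouth, 70 mm above the cart top. z axis: along the bore, out of the mouth, 40 degrees above level; the light slides in tail first along -z with 0.75 mm play all round. y axis: level, towards the spring plunger. Space before the mouth is free.
- hidden_stop (a point): Middle of the range of the hidden stop, on the bore's axis 47 mm below the mouth. The carriage of the contact pin is screwed higher or lower for different lights: the light's tail end comes to its hard stop anywhere from 38 to 56 mm below the mouth. This differs every time and is neither seen nor read: feel for it. This point itself never changes; axes as socket.
- cradle: Grey charging cradle, fixed to the cart top. Base 126 (x) x 140 (y) x 10 mm, origin at the centre of its underside, z up. The mouth of the socket is at (18, 30, 70) mm in its frame, the bore rises towards +x; on the -y half a pod 34 mm high holds two hearing aids.
- plunger (a joint): Spring plunger in the socket's +y side, 20 mm below the mouth, black pull knob outside to 47 mm from the bore's axis. Its round nose stands 4 mm into the bore. Metres it is pushed out: 0 = bore empty, about 0.0015 to 0.003 with the barrel past it. Pushing it aside takes a push of up to about 12 N along the bore, then up to 6 N of drag; it then grips the barrel by friction.
- contact_pin (a joint): Spring contact pin at the bottom of the bore, standing 4 mm above its carriage: metres it is pressed, 0 = up, 0.004 = fully down, the light at its hard stop. It adds about 2 N.
- wax_pick_center (a point): plastic wax pick: slim white stick 110 mm long, 9 mm thick, with a wire loop. Point: middle. Bystander.
- tweezers_center (a point): steel tweezers lying flat, 120 mm long, 8 mm high. Point: middle. Bystander.
- jar_center (a point): glass jar with screw lid, 60 mm across, 75 mm high, standing. Point: centre, 37 mm up. Bystander.
- blister_a_center (a point): battery blister card 78 x 56 mm, 9 mm high over its bubbles, near the robot. Point: middle. Bystander.
- blister_b_center (a point): second, equal battery blister card, far left. Point: middle. Bystander.
- case_center (a point): black hearing-aid case 85 x 62 x 30 mm, lying shut. Point: centre, 15 mm up. Bystander.
- brush_center (a point): small white cleaning brush 92 mm long with black bristles, 16 mm high. Point: middle. Bystander.
Mind the look-alikes: they are no part of the job. Of the things like the light, leave any that is purple; of the rest the smaller one is meant.

How it is judged:
At the end, for the whole second after the job is handed in: The light rests in the inclined socket: tail end over 34 mm below the mouth, within 3 mm of the bore axis and 0.07 rad of its direction; contact pin pressed over 2.5 of its 4 mm; plunger pushed back over 1 mm by the barrel; light at rest (under 0.02 m/s) (value of joint contact_pin above 0.0025 m and value of joint plunger above 0.001 m and z of light_tip in the frame of socket below -0.034 m and x of light_tip in the frame of socket between -0.003 and 0.003 m and y of light_tip in the frame of socket between -0.003 and 0.003 m and angle between the x axis of light_center and the z axis of socket, either way round below 0.07 rad and linear speed of light below 0.02 m/s); the robot touches nothing.
It fails at once if the light is forced: over 60 N of contact force between light and socket, all contacts added (the plunger's squeeze makes up some 18 N of it) (contact force between light and cradle above 60 N).
It fails at once if another thing on the cart moved by more than 30 mm (distance of any of wax_pick_center, tweezers_center, jar_center, blister_a_center, blister_b_center, case_center, brush_center from where it was at the start of the episode above 0.03 m).
It also fails if it takes over 64 s, if anything falls off the work surface, if the arm or the gripper's body presses on something with over 40 N, if the wrist force passes 120 N, or if a joint passes its speed limit or range.

### The arm

A 6-joint arm with a two-finger parallel gripper is mounted at the origin on the work surface. World frame = base frame: x ahead of the robot, y to its left, z up, the work surface at z = 0. Lengths are in m, angles in rad, forces in N, time in s.
With the tool pointing down it reaches from about 0.35 to 0.95 m from the base axis. Payload 17.4 kg.
Tool frame: the origin (TCP) lies at the very end of the fingers, on their centre line; the grasp point (between the pads) lies env.grip_depth behind it (env.grip_depth is the distance from the TCP to the grasp point, in m); z points along the fingers, y is the direction in which the jaws open and shut (so a half turn about z gives the same grasp; the last joint's range is limited). The gripper opens to 93 mm and grips with 3 to 60 N. Pads are 15 mm wide; open, the fingers measure 128 mm over their backs; the gripper's body (75 mm by 188 mm) begins 65 mm behind the grasp point.
Start: joints at [-1.317, 0.116, 1.442, -0, 1.584, -0.038], TCP at [0.194, -0.646, 0.219] pointing down, gripper open.
Joint ranges: [-2.83, 2.83], [-0.83, 2.19], [0.07, 2.5], [-1.14, 4.28], [0.01, 3], [-2.97, 2.97]. Speed limits (rad/s): [1.89, 1.89, 2.22, 3.14, 3.14, 3.14].

### API

Orientations are given as a rotation vector (axis times angle).
In Python, from rig import env gives the robot as it stands.
- The arm moves only by the tool drive_tool, never from a script. Its argument "targets" is one flat list of numbers, 5 for each row, row after row: the gripper command: -1 is shut, 1 is fully open, values between are in proportion, then the shift along the tool's x, y, z scaled (see below), then the turn about the tool's z scaled (see below). A call has 1 to 20 rows; each row is the pose to reach, as a shift and turn from the pose measured when the call began, along the tool's axes at that moment; what a row does not reach only later rows make up. The controller multiplies each number of a shift by 400 mm and each number of a turn by pi/2 rad. A row lasts 1/8 s, in which the tool goes at most 62.5 mm and 10.7 degrees, less where a joint would pass 70% of its speed; a pose out of reach is approached as far as the arm can. A call with a number of a shift or a turn outside -1 to 1 is refused whole. A call with a gripper value outside its range is refused whole. The fingers move at their own pace and stop on an object; the grip force is fixed at half the most. Time passes only in rows, so rows that repeat a pose let the fingers close. It gives the time, the measured TCP pose, the force and the opening at its end, in the units of the state.
- env.state(): the state, without advancing time (a new reading comes with each control period).
- env.camera(name): name is "scene" or "top" or "wrist"; returns the picture (480x640x3 uint8, red, green, blue); there is no depth.
- env.camera_info(name): a dict with "fx", "fy", "cx", "cy" (pixels), "dist_coeffs" ([k1, k2, p1, p2, k3] as OpenCV has them; the pictures are not rectified), "rvec" (rotation vector, rad) and "tvec" (3), from world to camera coordinates, as OpenCV has them. Camera axes: x right, y down, z forward; pixel columns grow to the right and rows downward; lengths in m; the calibration is good to about 2 mm. A picture is of the moment at which its call begins: read the wrist's pose just before it. camera_info takes no time and is no camera call; for the wrist camera it gives the pose at the moment of the call.
- env.job_done(): hands the job in, once; it reports no verdict.
The state is a dict: "time": time; "joints": joint angles; "qd": joint speeds; "tau": joint torques, N m; "tcp_pos": TCP position; "eef_rot": TCP orientation; "ft_force": force on the tool from outside, world axes, zero at the start; "moment": the same for the moment, N m; "gripper_width": finger opening in m.
Only numpy, scipy, OpenCV 4.12 (cv2) and the standard library are available. Lean on these libraries where they do the work, as an engineer would, in place of code of your own. Each camera call takes 0.05 s, during which the arm holds its last target.

## Working session

There is one attempt and no reset: what is moved stays moved. The work goes in short steps, Python scripts to look and compute and a tool call to move; the robot and the scene stay as the last step left them, time stands still between calls to the robot, and variables do not carry over. Pictures are saved under pics/ and viewed, and the job is handed in when it is done.

Besides the shell and the picture viewer there is one more tool, called after "Request:" as name(argument=value, ...), one argument or row to a line, values as JSON. drive_tool: Moves the arm, as the interface text tells. Its arguments: {"type":"object","properties":{"targets":{"type":"array","items":{"type":"number","minimum":-1,"maximum":1}}},"required":["targets"]}

```bash
ls; mkdir -p pics
python3 - <<'E'
from rig import env
import cv2
s=env.state(); print(s); print(env.grip_depth)
for n in ["scene","top","wrist"]:
    ci=env.camera_info(n); print(n,ci)
    cv2.imwrite(f"pics/{n}0.png",env.camera(n)[:,:,::-1])
E
```

```text
pics
{'time': 0.0, 'joints': array([-1.31678961e+00,  1.16491637e-01,  1.44224959e+00,  1.53874972e-06,
        1.58401449e+00, -3.77929574e-02]), 'qd': array([ 5.86143410e-04,  1.10320261e-03, -1.46940714e-04,  8.25673046e-05,
       -1.02316882e-03,  5.37191176e-04]), 'tau': array([ 8.95835874e-04, -7.21274614e+01, -6.22613883e+01,  7.79665844e-02,
        2.39137479e-02, -1.60810605e-04]), 'tcp_pos': array([ 0.19412681, -0.64627035,  0.21791111]), 'eef_rot': array([-3.10707059e+00, -4.56565325e-01,  1.94645714e-04]), 'ft_force': array([ 0.98035528,  0.21026731, -0.76109996]), 'moment': array([ 0.02268118,  0.05939124, -0.00074279]), 'gripper_width': 0.092945224088506}
0.0188
scene {'fx': 437.29210496748215, 'fy': 437.29210496748215, 'cx': 316.7155922920446, 'cy': 240.9007949739719, 'dist_coeffs': array([0.00605402, 0.        , 0.        , 0.        , 0.        ]), 'rvec': array([ 1.4491706 ,  2.28705555, -0.73634577]), 'tvec': array([ 0.28187927, -0.31505703,  1.51548922])}
top {'fx': 447.3724040402874, 'fy': 447.3724040402874, 'cx': 319.32948721842695, 'cy': 243.16724492392547, 'dist_coeffs': array([-0.07007942,  0.        ,  0.        ,  0.        ,  0.        ]), 'rvec': array([ 2.17310279, -2.16185858,  0.15526863]), 'tvec': array([-0.07023632,  0.52787957,  1.11579456])}
wrist {'fx': 368.3156697304204, 'fy': 368.3156697304204, 'cx': 319.87566644854496, 'cy': 238.06635932753196, 'dist_coeffs': array([0.00092622, 0.        , 0.        , 0.        , 0.        ]), 'rvec': array([-2.32319129,  1.72619608,  0.26181673]), 'tvec': array([-0.67354948, -0.0357635 ,  0.39287652])}
```

View pics/top0.png

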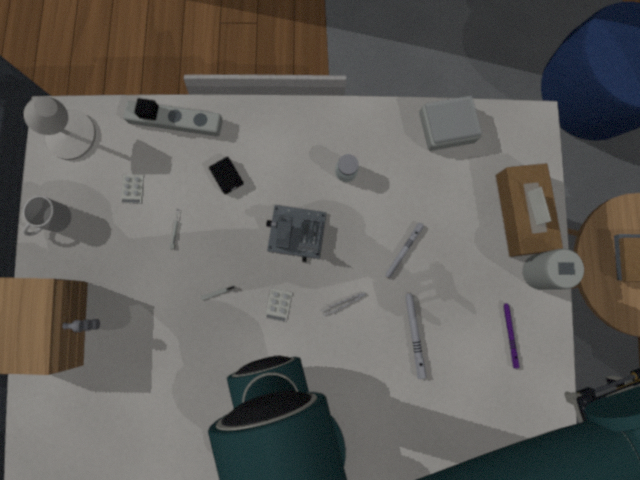

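View pics/scene0.png

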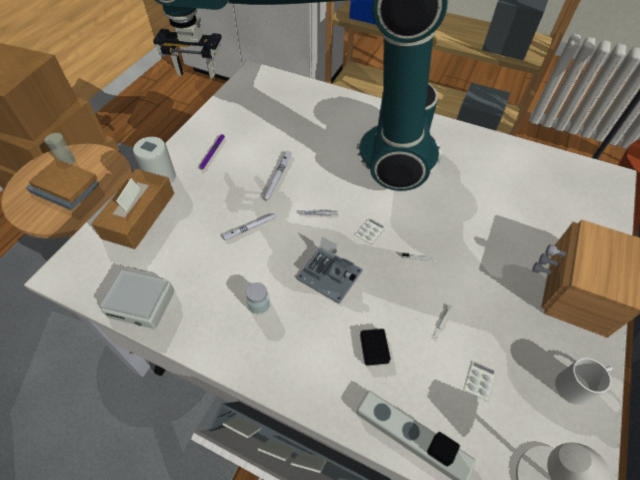

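View pics/wrist0.png

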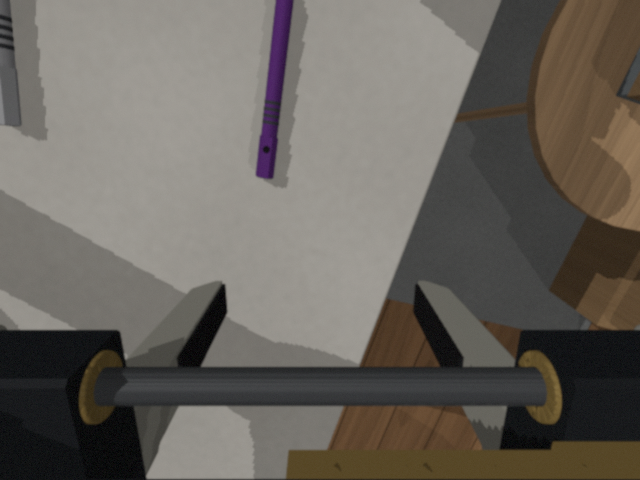

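```bash
cat > h.py <<'E'
import numpy as np, cv2
from rig import env
def ray(name,uv,ci=None):
    ci=ci or env.camera_info(name)
    K=np.array([[ci['fx'],0,ci['cx']],[0,ci['fy'],ci['cy']],[0,0,1]])
    n=cv2.undistortPoints(np.array([[uv]],float),K,ci['dist_coeffs'])[0,0]
    R=cv2.Rodrigues(ci['rvec'])[0]; t=ci['tvec']
    return -R.T@t, R.T@np.array([n[0],n[1],1.])
def p2w(name,uv,z,ci=None):
    o,d=ray(name,uv,ci); return o+d*(z-o[2])/d[2]
def w2p(name,P,ci=None):
    ci=ci or env.camera_info(name)
    K=np.array([[ci['fx'],0,ci['cx']],[0,ci['fy'],ci['cy']],[0,0,1]])
    return cv2.projectPoints(np.atleast_2d(np.array(P,float)),ci['rvec'],ci['tvec'],K,ci['dist_coeffs'])[0][:,0]
def crop(img,x0,y0,x1,y1,s):
    return cv2.resize(img[y0:y1,x0:x1],None,fx=s,fy=s,interpolation=cv2.INTER_CUBIC)
E
python3 - <<'E'
from h import *
a=cv2.imread('pics/top0.png'); b=cv2.imread('pics/scene0.png')
A=crop(a,370,210,450,390,3.3); B=crop(a,250,190,350,280,5)
cv2.imwrite('pics/c1.png',A); cv2.imwrite('pics/c2.png',B)
cv2.imwrite('pics/c3.png',crop(b,210,140,300,250,5)); cv2.imwrite('pics/c4.png',crop(b,285,230,375,310,6))
E
```

```text
(no output)
```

View pics/c1.png

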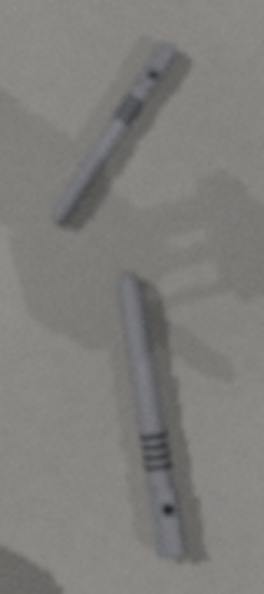

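View pics/c2.png

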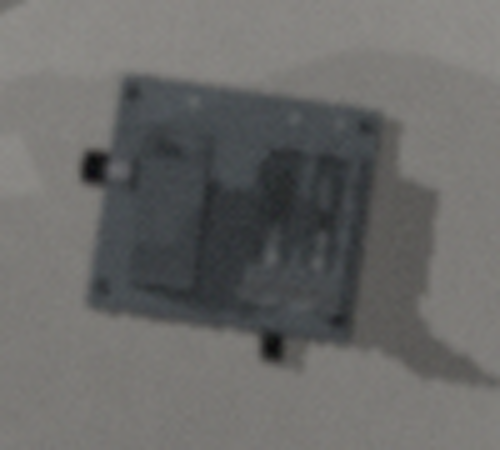

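View pics/c3.png

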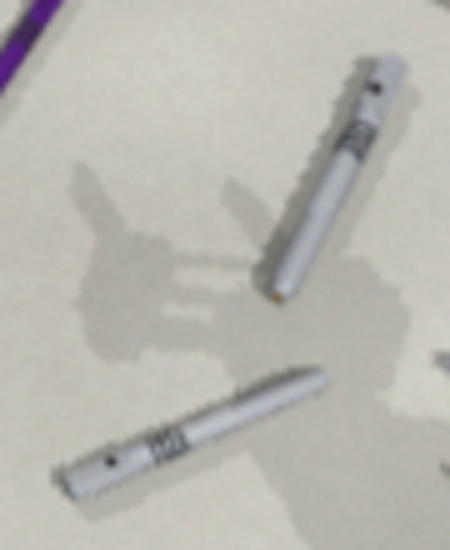

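View pics/c4.png

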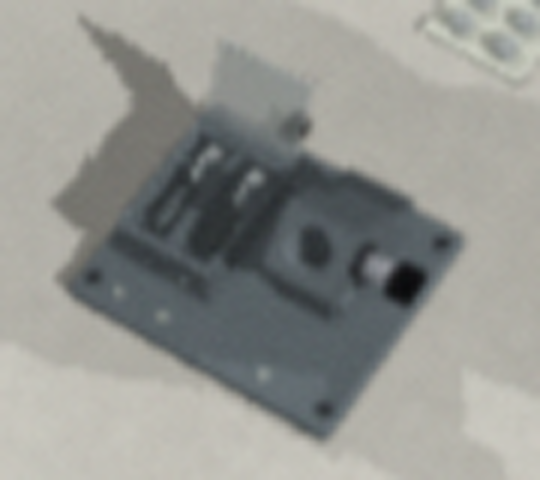

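Run:
```python
from h import *
from scipy.optimize import least_squares
# crop coords -> full
f=lambda u,v,x0,y0,s:((u+.5)/s+x0-.5,(v+.5)/s+y0-.5)
print('light top head,tail'); 
H=p2w('top',f(168,45,370,210,3.3),.012);T=p2w('top',f(62,222,370,210,3.3),.008);print(H,T,np.linalg.norm(H-T))
H2=p2w('scene',f(70,487,210,140,5),.008);T2=p2w('scene',f(325,373,210,140,5),.008);print(H2,T2,np.linalg.norm(H2-T2))
b1=p2w('top',f(128,275,370,210,3.3),.01);b2=p2w('top',f(172,558,370,210,3.3),.01);print('big',np.linalg.norm(b1-b2))
# cradle corners (x,y signs): top crop
C=np.array([[63,70,10],[63,-70,10],[-63,-70,10],[-63,70,10]])/1000.
kn=np.array([18-20*np.cos(np.radians(40)),30+42,70-20*np.sin(np.radians(40))])/1000
m=np.array([.018,.030,.070])
tp=[f(*p,250,190,5) for p in [(127,75),(386,108),(352,342),(88,306)]]+[f(97,166,250,190,5)]
sp=[f(*p,285,230,6) for p in [(325,438),(62,280),(215,105),(463,237)]]+[f(405,285,285,230,6)]+[f(316,245,285,230,6)]
def W(p,P):
    c,s=np.cos(p[2]),np.sin(p[2]);P=np.array(P);return np.c_[p[0]+c*P[:,0]-s*P[:,1],p[1]+s*P[:,0]+c*P[:,1],P[:,2]]
def res(p,which='ts',full=False):
    r=[]
    if 't' in which: r.append(w2p('top',W(p,np.r_[C,[kn]]))-tp)
    if 's' in which: 
        idx=[0,1,3,4,5]; r.append((w2p('scene',W(p,np.r_[C,[kn],[m]]))-sp)[idx])
    return np.concatenate(r).ravel()
p0=[*p2w('top',tp[0],.01)[:2],0.1]
for w in ['t','s','ts']:
    s=least_squares(res,p0,args=(w,),loss='soft_l1'); print(w,s.x,np.round(res(s.x,w).reshape(-1,2),1).tolist())
    print('mouth',W(s.x,[m]))
```

```text
light top head,tail
[ 0.58571889 -0.33631445  0.012     ] [ 0.44358824 -0.24906541  0.008     ] 0.16682181247046254
[ 0.58231485 -0.339415    0.008     ] [ 0.44212624 -0.24559758  0.008     ] 0.1686847825837805
big 0.22141424105514193
t [ 0.56322902 -0.01001229 -0.13605358] [[-0.4, -0.7], [0.2, 0.1], [0.4, 0.3], [0.1, -0.1], [-0.3, 0.2]]
mouth [[0.58513171 0.01726907 0.07      ]]
s [ 0.56257718 -0.00871216 -0.15365625] [[-0.3, -0.4], [0.5, 0.4], [0.9, -0.4], [0.1, -0.0], [-1.5, 0.5]]
mouth [[0.58495667 0.01817944 0.07      ]]
ts [ 0.56312535 -0.00960084 -0.14002645] [[-0.4, -0.8], [0.1, 0.3], [0.1, 0.4], [-0.2, -0.1], [-0.4, 0.2], [-0.2, -0.5], [0.1, 0.8], [0.4, -0.7], [-0.1, -0.3], [-1.7, 0.5]]
mouth [[0.58513625 0.01759328 0.07      ]]
```

The three pen-like things in the top view are the grey rod at (406,250), the bigger grey one at (416,335), which is about 221 mm long, and the purple one at (512,335). The rod at (406,250) measures about 168 mm and is the smaller non-purple one, so that is the target. The crops confirm it, with its hexagonal head at (420,226) and its tail at (388,277). The cradle mouth is at about (0.585, 0.018, 0.070) and its yaw is about -0.14.

```bash
cat >> h.py <<'E'
from scipy.spatial.transform import Rotation as Ro
def plan(target, yaw_rod=None):
    """scaled numbers for move to target TCP; yaw_rod = world yaw wanted for tool x (mod pi)"""
    s=env.state(); R=Ro.from_rotvec(s['eef_rot']).as_matrix()
    d=R.T@(np.array(target)-s['tcp_pos'])/0.4
    x=R[:,0]; cur=np.arctan2(x[1],x[0]); turn=0
    if yaw_rod is not None:
        e=(yaw_rod-cur+np.pi/2)%np.pi-np.pi/2
        turn=-e if R[2,2]<0 else e
    print('cur yaw',round(cur,4),'tcp',s['tcp_pos'].round(4),'tilt z',R[:,2].round(4),'j6',s['joints'][5].round(3))
    print('targets',d.round(4),'turn',round(turn/(np.pi/2),4),'dist',np.linalg.norm(d*.4).round(4))
E
python3 - <<'E'
from h import *
H=np.array([.584,-.338]);T=np.array([.4428,-.2474]);u=(H-T)/np.linalg.norm(H-T)
print(u, np.arctan2(u[1],u[0]))
g=(H+T)/2+.028*u; print(g)
plan([*g,.10],np.arctan2(u[1],u[0]))
E
```

```text
[ 0.84164297 -0.54003437] -0.570477942762874
[ 0.536966   -0.30782096]
cur yaw 0.2918 tcp [ 0.1941 -0.6463  0.2181] tilt z [-2.e-04  8.e-04 -1.e+00] j6 -0.038
targets [ 1.0643 -0.5637  0.2958] turn 0.5489 dist 0.4961
```

Request:
drive_tool(
  targets=[1,0.3,-0.16,0.02,0.2,1,0.6,-0.32,0.04,0.4,1,0.95,-0.5,0.1,0.549,1,0.95,-0.5,0.15,0.549,1,0.95,-0.5,0.15,0.549,1,0.95,-0.5,0.15,0.549,1,0.95,-0.5,0.15,0.549,1,0.95,-0.5,0.15,0.549,1,0.95,-0.5,0.15,0.549,1,0.95,-0.5,0.15,0.549,1,0.95,-0.5,0.15,0.549,1,0.95,-0.5,0.15,0.549],
)

```text
time: 1.65
tcp_pos: [0.5001, -0.346, 0.1585]
eef_rot: [-3.014, 0.885, 0.0]
ft_force: [-0.9, 0.7, 0.2]
gripper_width: 0.0928
```

Run:
```python
from h import *
ci=env.camera_info('wrist'); im=env.camera('wrist')[:,:,::-1]; cv2.imwrite('pics/w1.png',im)
import pickle; pickle.dump(ci,open('w1.pkl','wb'))
print(env.state()['time'],w2p('wrist',[[.584,-.338,.008],[.4428,-.2474,.008]],ci))
```

```text
1.7 [[257.38203111 143.28571116]
 [266.17036234 322.25952381]]
```

View pics/w1.png

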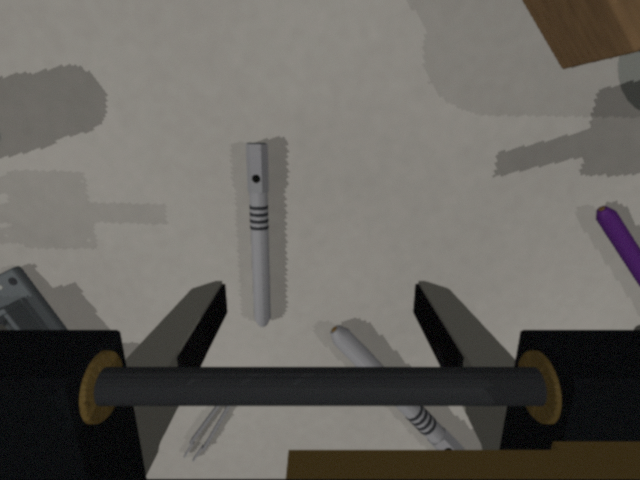

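Run:
```python
from h import *
import pickle; ci=pickle.load(open('w1.pkl','rb'))
H=p2w('wrist',(257,142),.010,ci)[:2];T=p2w('wrist',(262,325),.008,ci)[:2];L=np.linalg.norm(H-T);u=(H-T)/L
yaw=np.arctan2(u[1],u[0]);print(H,T,L,yaw)
g=T+(.085+.028)*u; print(g)
plan([*g,.06],yaw)
plan([*g,.003],yaw)
```

```text
[ 0.58490825 -0.33866623] [ 0.44253582 -0.24227124] 0.17193574895190084 -0.5951650378273934
[ 0.53610615 -0.30562417]
cur yaw -0.5714 tcp [ 0.5002 -0.3459  0.1584] tilt z [-1.e-04  7.e-04 -1.e+00] j6 1.495
targets [ 0.0212 -0.1331  0.246 ] turn 0.0151 dist 0.1122
cur yaw -0.5714 tcp [ 0.5002 -0.3459  0.1584] tilt z [-1.e-04  7.e-04 -1.e+00] j6 1.495
targets [ 0.0213 -0.133   0.3885] turn 0.0151 dist 0.1645
```

Request:
drive_tool(
  targets=[1,0.021,-0.133,0.1,0.015,1,0.021,-0.133,0.246,0.015,1,0.021,-0.133,0.3,0.015,1,0.021,-0.133,0.36,0.015,1,0.021,-0.133,0.385,0.015,1,0.021,-0.133,0.385,0.015,1,0.021,-0.133,0.385,0.015],
)

```text
time: 2.58
tcp_pos: [0.5365, -0.3061, 0.0059]
eef_rot: [-3.003, 0.921, -0.002]
ft_force: [0.6, -0.5, 0.6]
gripper_width: 0.0932
```

Run:
```python
from h import *
im=env.camera('wrist')[:,:,::-1]; cv2.imwrite('pics/w2.png',im)
plan([0.5361,-.3056,.004],-.595); print(env.state()['ft_force'])
```

```text
cur yaw -0.5951 tcp [ 0.5365 -0.306   0.0058] tilt z [ 1.4e-03 -2.0e-04 -1.0e+00] j6 1.606
targets [-0.0015 -0.0003  0.0046] turn -0.0001 dist 0.0019
[ 0.18192891 -0.35572581 -0.29787251]
```

View pics/w2.png

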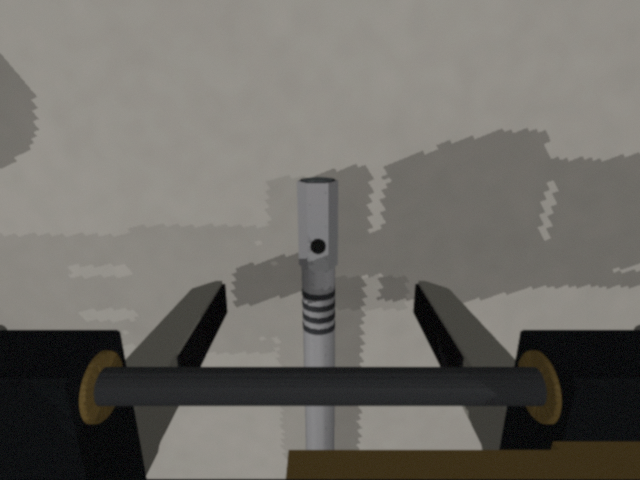

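The rod is centred between the fingers: its axis is at about x=319, the head spans rows 180-260 and the bands are at row 312. Next I close on it.

Request:
drive_tool(
  targets=[1,0,0,0.006,0,-1,0,0,0.006,0,-1,0,0,0.006,0,-1,0,0,0.006,0,-1,0,0,0.006,0,-1,0,0,0.006,0,-1,0,0,0.006,0,-1,0,0,0.006,0],
)

```text
time: 3.62
tcp_pos: [0.5365, -0.306, 0.0034]
eef_rot: [-3.003, 0.921, -0.002]
ft_force: [0.3, 0.6, -0.3]
gripper_width: 0.0277
```

Request:
drive_tool(
  targets=[-1,0,0,0,0,-1,0,0,0,0,-1,0,0,0,0],
)

```text
time: 4.0
tcp_pos: [0.5365, -0.306, 0.0034]
eef_rot: [-3.003, 0.921, -0.002]
ft_force: [0.4, -0.3, 0.6]
gripper_width: 0.0148
```

Request:
drive_tool(
  targets=[-1,0,0,-0.03,0,-1,0,0,-0.07,0,-1,0,0,-0.12,0,-1,0,0,-0.2,0,-1,0,0,-0.3,0,-1,0,0,-0.3,0],
)

```text
time: 4.75
tcp_pos: [0.5377, -0.3068, 0.1285]
eef_rot: [3.002, -0.921, 0.012]
ft_force: [0.5, 0.6, -1.2]
gripper_width: 0.0151
```

Run:
```python
from h import *
a=env.camera('wrist')[:,:,::-1]; b=env.camera('scene')[:,:,::-1];cv2.imwrite('pics/w3.png',a)
cv2.imwrite('pics/s3.png',crop(b,150,100,350,250,4)); cv2.imwrite('pics/s3f.png',b);print(env.state())
```

```text
{'time': 4.85, 'joints': array([-5.60019787e-01,  3.12537391e-02,  1.68491843e+00,  5.93541910e-04,
        1.42292936e+00,  1.60578535e+00]), 'qd': array([-0.00227196,  0.02019933,  0.02637837,  0.00105596, -0.0057885 ,
       -0.00127562]), 'tau': array([ 1.87134615e-02, -6.66631579e+01, -6.38747907e+01,  1.65721332e-02,
        4.86220495e-03,  8.95838821e-05]), 'tcp_pos': array([ 0.53646025, -0.30604122,  0.1243188 ]), 'eef_rot': array([ 3.00346735, -0.92101745,  0.00401824]), 'ft_force': array([ 0.56250592,  0.37133692, -1.48089497]), 'moment': array([ 0.0622275 , -0.02433676,  0.02162072]), 'gripper_width': 0.015205538984535435}
```

View pics/w3.png

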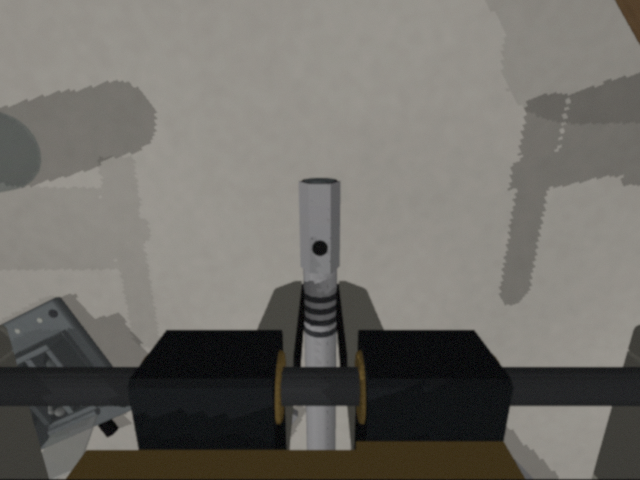

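View pics/s3.png

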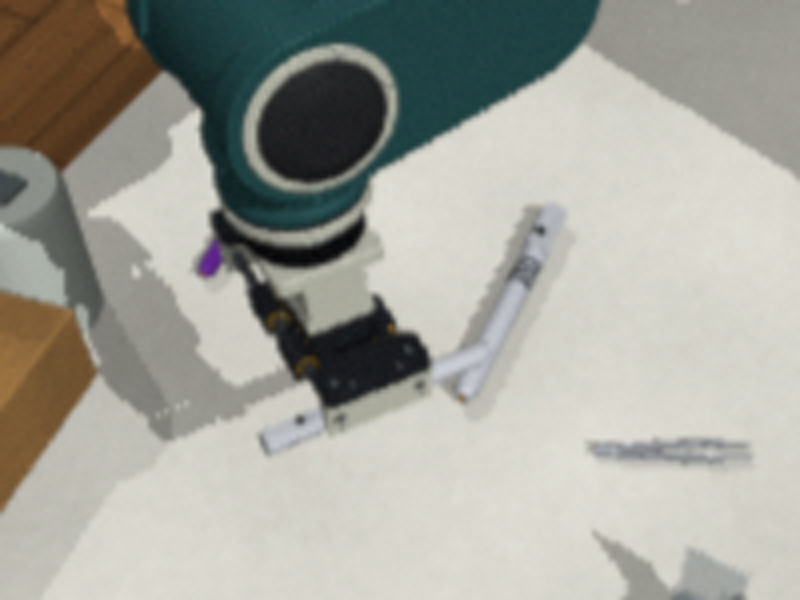

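Run:
```python
from h import *
print(p2w('top',(346,165),.075))
plan([.7267,-.0024,.13],-.14)
plan([.7267,-.0024,.0665],-.14)
```

```text
[ 0.72338698 -0.13356956  0.075     ]
cur yaw -0.5951 tcp [ 0.5365 -0.306   0.1243] tilt z [ 2.4e-03 -8.0e-04 -1.0e+00] j6 1.606
targets [-0.0317 -0.8952 -0.0137] turn -0.2897 dist 0.3584
cur yaw -0.5951 tcp [ 0.5365 -0.306   0.1243] tilt z [ 2.4e-03 -8.0e-04 -1.0e+00] j6 1.606
targets [-0.0321 -0.8951  0.1451] turn -0.2897 dist 0.3629
```

Request:
drive_tool(
  targets=[-1,-0.003,-0.08,-0.02,-0.03,-1,-0.008,-0.2,-0.03,-0.07,-1,-0.012,-0.33,-0.03,-0.11,-1,-0.016,-0.46,-0.03,-0.15,-1,-0.02,-0.59,-0.03,-0.19,-1,-0.025,-0.71,-0.02,-0.23,-1,-0.028,-0.82,-0.01,-0.27,-1,-0.032,-0.895,0,-0.29,-1,-0.032,-0.895,0.05,-0.29,-1,-0.032,-0.895,0.1,-0.29,-1,-0.032,-0.895,0.1,-0.29],
)

```text
time: 6.22
tcp_pos: [0.7252, -0.0035, 0.0818]
eef_rot: [3.133, -0.221, -0.002]
ft_force: [-0.0, 0.3, -0.5]
gripper_width: 0.0153
```

Run:
```python
from h import *
import pickle
ci=env.camera_info('wrist');pickle.dump(ci,open('w4.pkl','wb'))
a=env.camera('wrist')[:,:,::-1]; b=env.camera('scene')[:,:,::-1];c=env.camera('top')[:,:,::-1]
cv2.imwrite('pics/w4.png',a); cv2.imwrite('pics/s4f.png',b); cv2.imwrite('pics/t4f.png',c)
cv2.imwrite('pics/s4.png',crop(b,200,200,400,350,4)); cv2.imwrite('pics/t4.png',crop(c,220,110,380,270,4))
s=env.state();print(s['time'],s['tcp_pos'],s['ft_force'])
```

```text
6.375 [ 0.72667945 -0.00320202  0.08525337] [ 0.01259816 -0.20183009 -0.34230048]
```

View pics/w4.png

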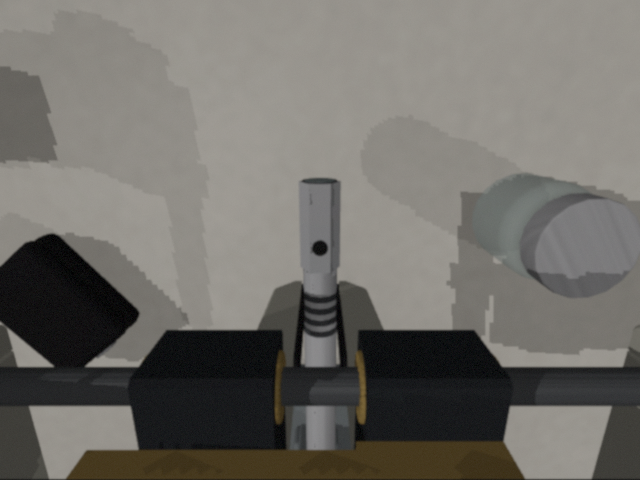

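View pics/s4.png

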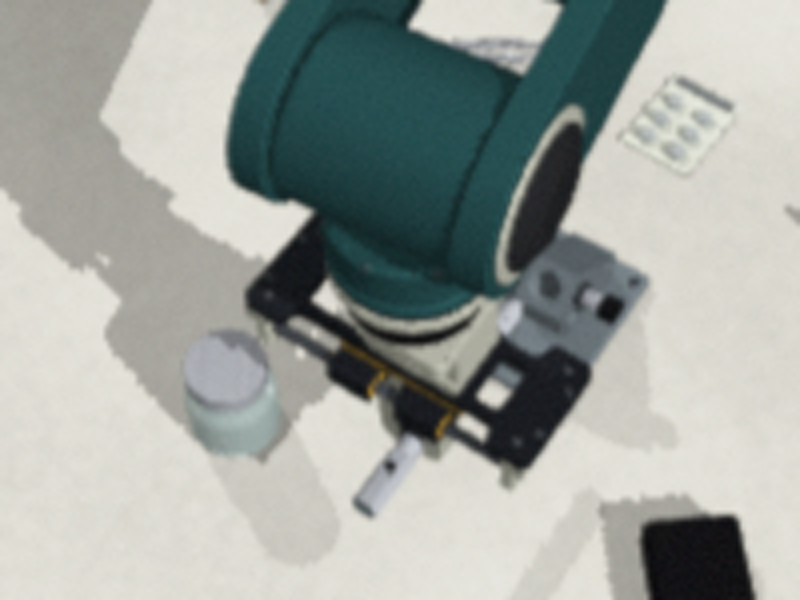

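View pics/t4.png

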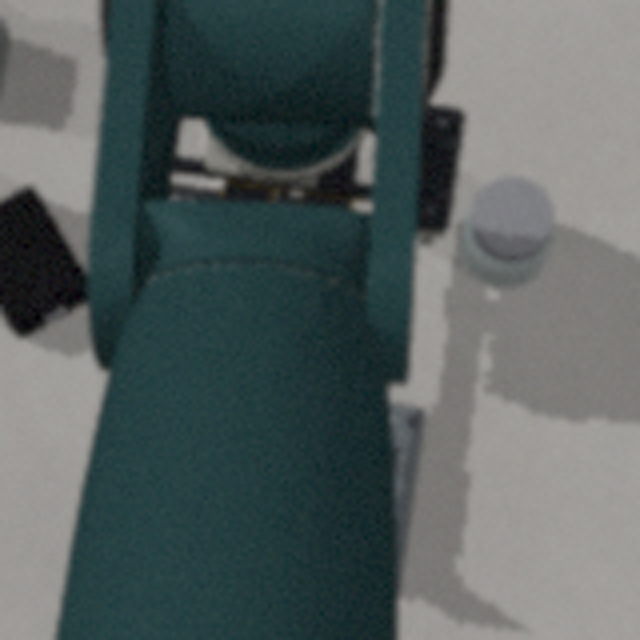

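Run:
```python
from h import *
import pickle; ci=pickle.load(open('w4.pkl','rb'))
s=env.state(); x=s['tcp_pos']+[0,0,.0046]; u=np.array([np.cos(-.14),np.sin(-.14),0])
m=np.array([.5851,.0176,.07])
for P in (x-.113*u, m, x+.057*u): print('scene crop',(w2p('scene',P)[0]-[200,200])*4)
print('wrist head',w2p('wrist',[x+.057*u+[0,0,.008],x+.017*u+[0,0,.008]],ci))
a=cv2.imread('pics/s4f.png');cv2.imwrite('pics/s4z.png',crop(a,310,250,370,300,12))
b=cv2.imread('pics/scene0.png');cv2.imwrite('pics/s0z.png',crop(b,310,250,370,300,12))
```

```text
scene crop [517.28702693 299.88705441]
scene crop [542.0836937  283.46294332]
scene crop [363.06008109 506.55346392]
wrist head [[318.86111261 182.86439352]
 [318.98785833 274.09023817]]
```

View pics/s4z.png

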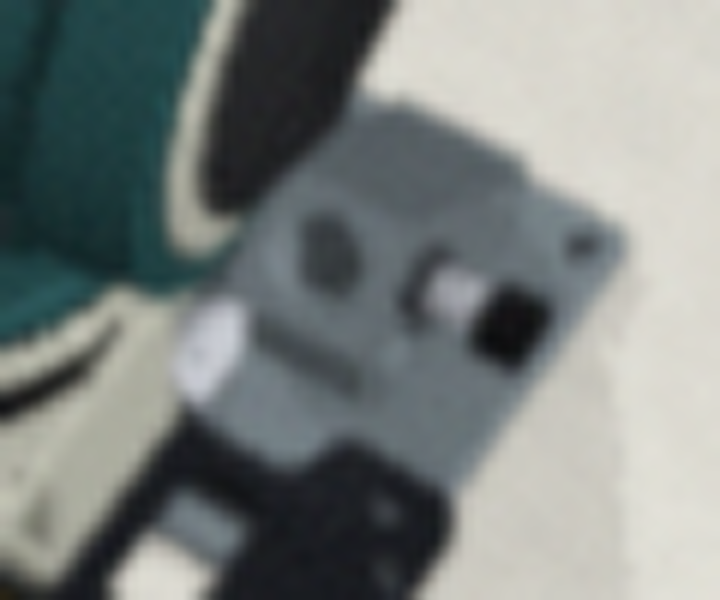

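View pics/s0z.png

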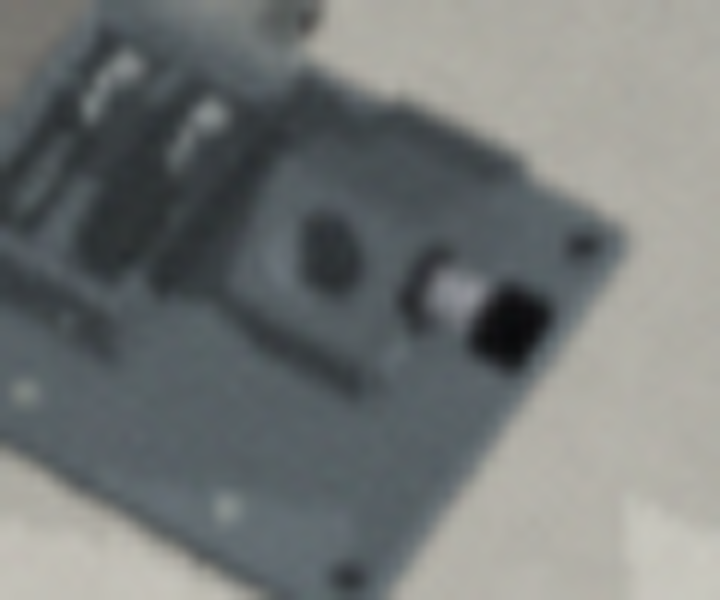

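```bash
cat > ov.py <<'E'
from h import *
def over(cam,src,p,x0,y0,x1,y1,s,out):
    im=crop(cv2.imread(src),x0,y0,x1,y1,s)
    c,sn=np.cos(p[2]),np.sin(p[2])
    W=lambda P:np.c_[p[0]+c*P[:,0]-sn*P[:,1],p[1]+sn*P[:,0]+c*P[:,1],P[:,2]]
    a=np.radians(40);X=np.array([np.sin(a),0,-np.cos(a)]);Y=np.array([0,1,0]);Z=np.array([np.cos(a),0,np.sin(a)])
    m=np.array([.018,.03,.07])
    def S(q):q=np.array(q);return m+q[:,:1]*X+q[:,1:2]*Y+q[:,2:]*Z
    def dr(P,col):
        q=(w2p(cam,W(P))-[x0,y0]+.5)*s-.5
        cv2.polylines(im,[np.round(q*16).astype(int).reshape(-1,1,2)],True,col,1,cv2.LINE_AA,4)
    t=np.linspace(0,2*np.pi,40)[:-1]
    dr(S(np.c_[.00875*np.cos(t),.00875*np.sin(t),0*t]),(0,0,255))
    h=.017
    dr(S([[h,h,0],[h,-h,0],[-h,-h,0],[-h,h,0]]),(0,255,255))
    dr(S([[-h,h,0],[-h,-h,0],[-h,-h,-.07],[-h,h,-.07]]),(255,255,0))
    dr(S([[0,h,-.02],[0,.047,-.02]]),(255,0,255))
    dr(np.array([[.063,.07,.01],[.063,-.07,.01],[-.063,-.07,.01],[-.063,.07,.01]]),(0,255,0))
    cv2.imwrite(out,im)
if __name__=='__main__':
    p=[.5631,-.0096,-.14]
    over('scene','pics/scene0.png',p,290,230,380,305,8,'pics/o1.png')
    over('top','pics/top0.png',p,255,190,340,270,7,'pics/o2.png')
    J=[w2p('scene',np.array([.5851,.0176,.07])+.005*np.eye(3)[i])[0]-w2p('scene',[.5851,.0176,.07])[0] for i in range(3)];print(J)
    ci=env.camera_info('scene');R=cv2.Rodrigues(ci['rvec'])[0];print(-R.T@ci['tvec'])
E
python3 ov.py
```

```text
[array([-0.77200034,  1.47334844]), array([1.7530354 , 0.69773939]), array([ 0.07648716, -1.01837563])]
[1.156887   0.22678729 1.04192342]
```

View pics/o1.png

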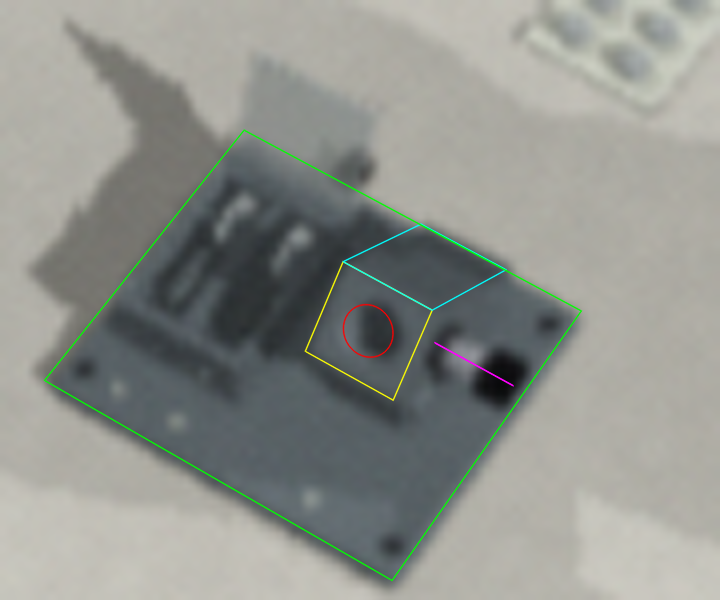

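View pics/o2.png

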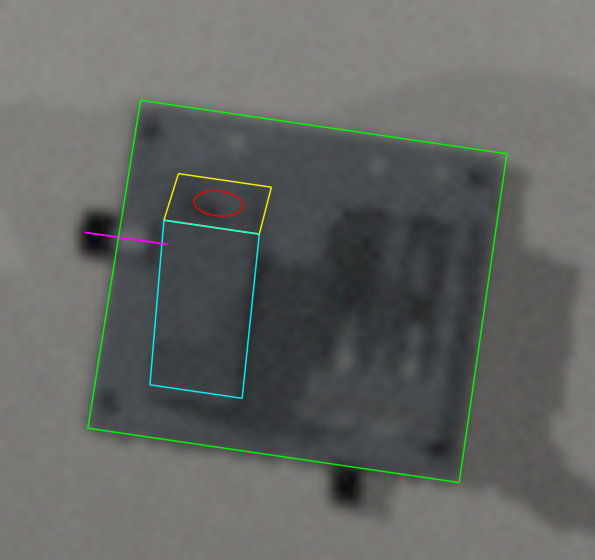

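Run:
```python
import cv2,numpy as np
from h import crop
a=cv2.imread('pics/scene0.png');b=crop(a,320,252,360,285,18)
b=np.clip((b.astype(float)-40)*2.6,0,255).astype(np.uint8);cv2.imwrite('pics/z1.png',b)
from ov import over
p=[.5631,-.0096,-.14]
cv2.imwrite('pics/enh.png',np.clip((a.astype(float)-40)*2.6,0,255).astype(np.uint8))
over('scene','pics/enh.png',p,320,252,360,285,18,'pics/z2.png')
```

```text
(no output)
```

View pics/z1.png

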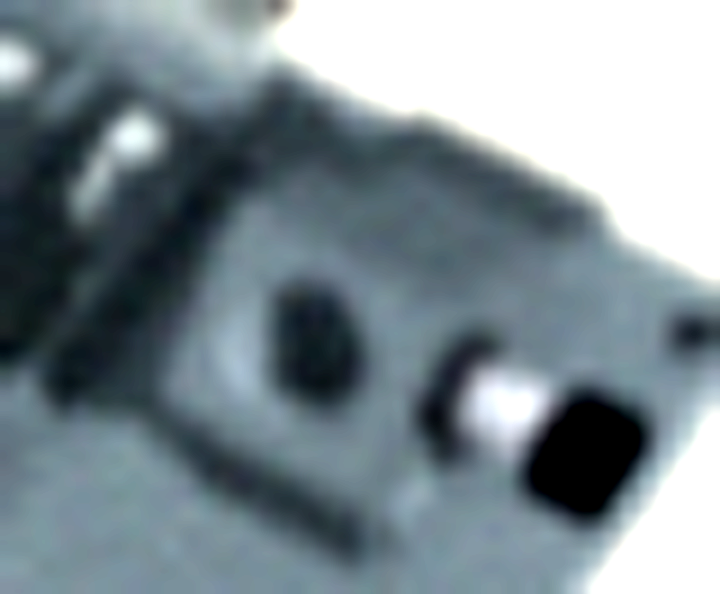

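View pics/z2.png

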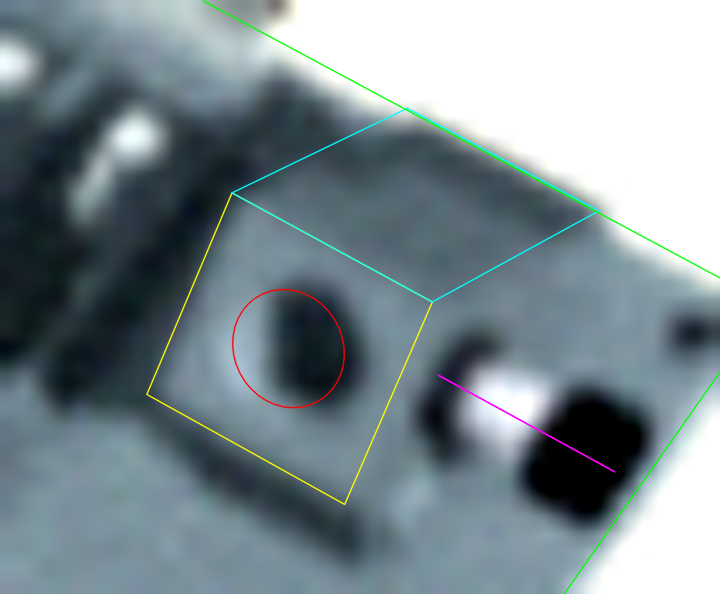

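```bash
cat >> h.py <<'E'
M=np.array([.585,.0185,.07]); U=np.array([np.cos(-.14),np.sin(-.14),0]); RB=.0046; LG=.113
def hand(s,th,m=M,dz=0.0):
    """tcp for tail s m below mouth on axis, rod elevation th deg"""
    a=np.radians(40);t=np.radians(th)
    tip=m-s*(np.cos(a)*U+np.sin(a)*np.array([0,0,1]))
    return tip+LG*(np.cos(t)*U+np.sin(t)*np.array([0,0,1]))-[0,0,RB]+[0,0,dz]
def step(targets,yaw=-.14):
    for t in targets: plan(t,yaw)
    s=env.state();R=Ro.from_rotvec(s['eef_rot']).as_matrix();print('t',s['time'],'f',s['ft_force'].round(1),'ftool',(R.T@s['ft_force']).round(1))
E
python3 - <<'E'
from h import *
step([M+.135*U+[0,0,.0015-RB],M+.115*U+[0,0,.0015-RB]])
E
```

```text
cur yaw -0.1406 tcp [ 0.7267 -0.0032  0.0853] tilt z [ 3.1e-03 -9.0e-04 -1.0e+00] j6 1.672
targets [-0.021  -0.0043  0.0458] turn -0.0004 dist 0.0202
cur yaw -0.1406 tcp [ 0.7267 -0.0032  0.0853] tilt z [ 3.1e-03 -9.0e-04 -1.0e+00] j6 1.672
targets [-0.071  -0.0043  0.0457] turn -0.0004 dist 0.0338
t 6.375 f [ 0.  -0.2 -0.3] ftool [0.  0.2 0.3]
```

Request:
drive_tool(
  targets=[-1,0,-0.004,0.02,0,-1,-0.021,-0.004,0.046,0,-1,-0.03,-0.004,0.046,0,-1,-0.05,-0.004,0.046,0,-1,-0.071,-0.004,0.046,0,-1,-0.071,-0.004,0.046,0,-1,-0.071,-0.004,0.046,0],
)

```text
time: 7.25
tcp_pos: [0.699, 0.0024, 0.0671]
eef_rot: [3.133, -0.221, 0.006]
ft_force: [-0.5, -0.4, -0.9]
gripper_width: 0.0153
```

Run:
```python
from h import *
b=env.camera('scene')[:,:,::-1]
b=np.clip((b.astype(float)-40)*2.,0,255).astype(np.uint8);cv2.imwrite('pics/s5.png',b);cv2.imwrite('pics/s5z.png',crop(b,310,245,370,295,12))
step([M+.1095*U+[0,0,.0015-RB]])
x=env.state()['tcp_pos']+[0,0,RB];print((w2p('scene',[x-.113*U,x-.113*U+[0,0,.008],M])-[310,245])*12)
```

```text
cur yaw -0.1406 tcp [0.699  0.0023 0.067 ] tilt z [ 3.5e-03 -9.0e-04 -1.0e+00] j6 1.679
targets [-0.0142 -0.0002  0.0001] turn -0.0004 dist 0.0057
t 7.3 f [ 0.3 -1.2 -0.9] ftool [0.4 1.2 1. ]
[[304.82255805 314.65398661]
 [306.28930208 295.04096321]
 [310.21898513 311.54170664]]
```

View pics/s5z.png

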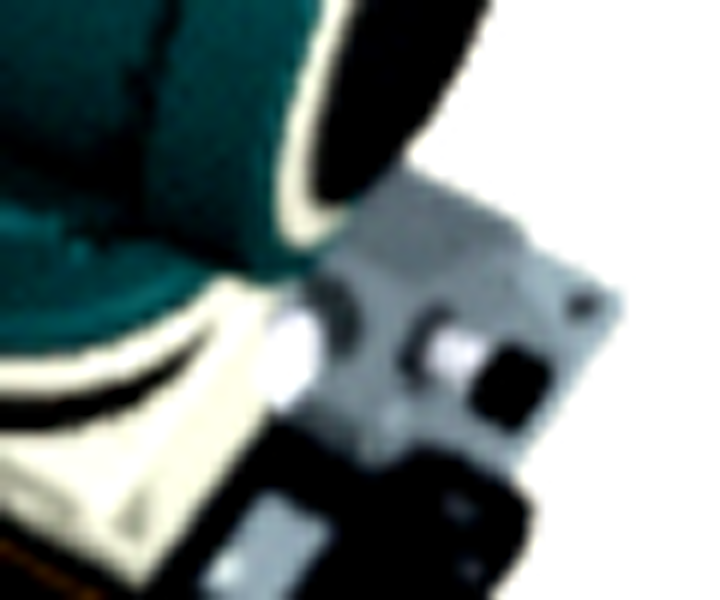

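Request:
drive_tool(
  targets=[-1,-0.008,0,0,0,-1,-0.015,0,0,0,-1,-0.015,0,0,0],
)

```text
time: 7.68
tcp_pos: [0.6929, 0.0032, 0.067]
eef_rot: [3.133, -0.221, 0.005]
ft_force: [-0.0, 0.5, -1.0]
gripper_width: 0.0147
```

Run:
```python
from h import *
step([hand(.008,t) for t in (0,5,10,20,30,40)])
```

```text
cur yaw -0.1406 tcp [0.6929 0.0032 0.067 ] tilt z [ 3.4e-03 -9.0e-04 -1.0e+00] j6 1.68
targets [-0.0054 -0.0002  0.0168] turn -0.0004 dist 0.0071
cur yaw -0.1406 tcp [0.6929 0.0032 0.067 ] tilt z [ 3.4e-03 -9.0e-04 -1.0e+00] j6 1.68
targets [-0.0064 -0.0002 -0.0078] turn -0.0004 dist 0.004
cur yaw -0.1406 tcp [0.6929 0.0032 0.067 ] tilt z [ 3.4e-03 -9.0e-04 -1.0e+00] j6 1.68
targets [-0.0095 -0.0002 -0.0323] turn -0.0004 dist 0.0135
cur yaw -0.1406 tcp [0.6929 0.0032 0.067 ] tilt z [ 3.4e-03 -9.0e-04 -1.0e+00] j6 1.68
targets [-0.0221 -0.0002 -0.0799] turn -0.0004 dist 0.0332
cur yaw -0.1406 tcp [0.6929 0.0032 0.067 ] tilt z [ 3.4e-03 -9.0e-04 -1.0e+00] j6 1.68
targets [-4.280e-02 -1.000e-04 -1.246e-01] turn -0.0004 dist 0.0527
cur yaw -0.1406 tcp [0.6929 0.0032 0.067 ] tilt z [ 3.4e-03 -9.0e-04 -1.0e+00] j6 1.68
targets [-7.09e-02 -1.00e-04 -1.65e-01] turn -0.0004 dist 0.0718
t 7.675 f [-0.   0.5 -1. ] ftool [-0.1 -0.5  1. ]
```

Request:
drive_tool(
  targets=[-1,-0.006,0,0,0,-1,-0.01,0,0,0,-1,-0.01,0,0,0],
)

```text
time: 8.05
tcp_pos: [0.6889, 0.0038, 0.067]
eef_rot: [3.133, -0.221, 0.006]
ft_force: [-0.2, -0.1, -0.8]
gripper_width: 0.015
```

Request:
drive_tool(
  targets=[-1,-0.006,0,0,0,-1,-0.01,0,0,0,-1,-0.01,0,0,0],
)

```text
time: 8.43
tcp_pos: [0.6867, 0.0042, 0.0682]
eef_rot: [3.133, -0.221, 0.014]
ft_force: [13.3, -0.5, -1.5]
gripper_width: 0.0153
```

Request:
drive_tool(
  targets=[-1,0.001,0,-0.01,0,-1,0.001,0,-0.02,0,-1,0,0,-0.03,0,-1,0,0,-0.03,0],
)

```text
time: 8.93
tcp_pos: [0.6866, 0.0042, 0.0805]
eef_rot: [3.133, -0.221, 0.014]
ft_force: [0.7, -0.2, -1.8]
gripper_width: 0.0154
```

Run:
```python
from h import *
import pickle
step([M])
ci=env.camera_info('wrist');a=env.camera('wrist')[:,:,::-1]; cv2.imwrite('pics/w6.png',a)
b=env.camera('scene')[:,:,::-1]
b=np.clip((b.astype(float)-40)*2.,0,255).astype(np.uint8);cv2.imwrite('pics/s6z.png',crop(b,280,245,370,310,8))
```

```text
cur yaw -0.1407 tcp [0.6866 0.0042 0.0805] tilt z [ 0.0088 -0.0012 -1.    ] j6 1.681
targets [-2.567e-01  2.000e-04  2.400e-02] turn -0.0004 dist 0.1031
t 8.925 f [ 0.7 -0.2 -1.8] ftool [0.7 0.1 1.8]
```

View pics/w6.png

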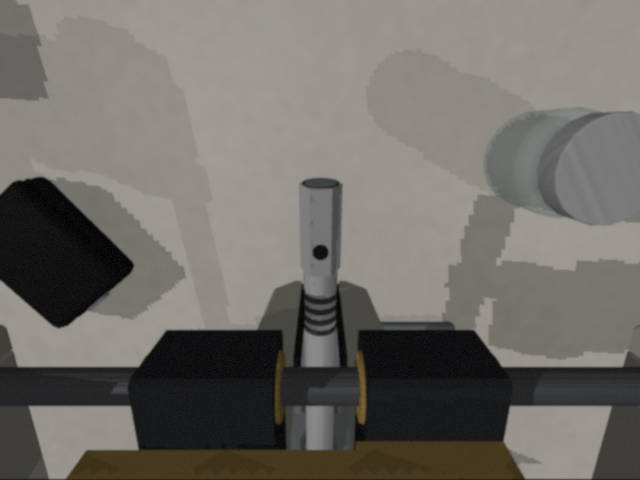

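View pics/s6z.png

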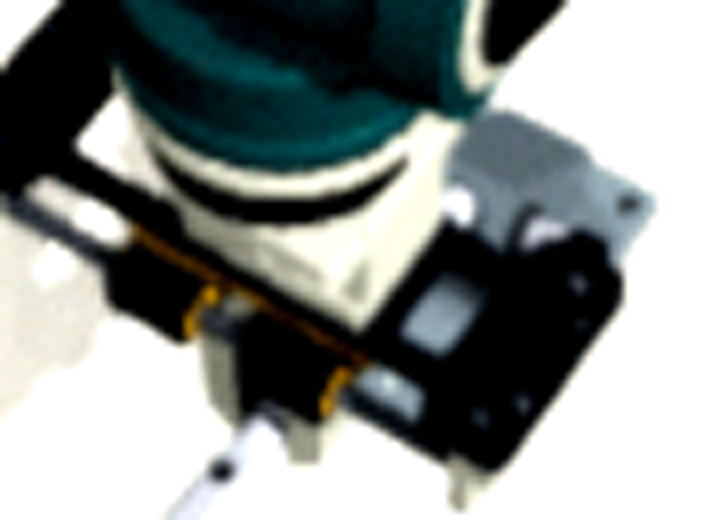

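```bash
cat >> h.py <<'E'
def pitchtable(L=(.057,.017), n=.008):
    """rows in wrist image of head end top edge etc. vs pitch"""
    ci=env.camera_info('wrist'); s=env.state();R=Ro.from_rotvec(s['eef_rot']).as_matrix()
    x=R[:,0]; up=-R[:,2]; g=s['tcp_pos']+RB*up
    for th in range(-10,51,5):
        t=np.radians(th);d=np.cos(t)*x+np.sin(t)*up;nn=-np.sin(t)*x+np.cos(t)*up
        P=[g+l*d+n*nn for l in L]
        q=w2p('wrist',P,ci);ax=w2p('wrist',[g+L[0]*d-n*nn],ci)[0]
        print(th,q[:,1].round(1),'bottom edge',ax[1].round(1))
E
python3 - <<'E'
from h import *
pitchtable((.057,.028,.017))
E
```

```text
-10 [180.4 245.2 269.1] bottom edge 181.4
-5 [182.1 247.8 271.4] bottom edge 180.1
0 [185.1 250.8 274. ] bottom edge 179.6
5 [189.2 254.4 276.9] bottom edge 180.1
10 [194.6 258.4 279.9] bottom edge 181.7
15 [201.4 262.9 283.2] bottom edge 184.4
20 [209.5 267.9 286.7] bottom edge 188.3
25 [219.  273.2 290.3] bottom edge 193.5
30 [229.8 278.8 294. ] bottom edge 200.0
35 [241.8 284.8 297.8] bottom edge 207.8
40 [254.9 290.9 301.7] bottom edge 217.0
45 [269.  297.2 305.5] bottom edge 227.6
50 [283.8 303.5 309.3] bottom edge 239.3
```

Request:
drive_tool(
  targets=[-1,-0.002,0,-0.015,0,-1,-0.006,0,-0.03,0,-1,-0.01,0,-0.043,0,-1,-0.01,0,-0.043,0],
)

```text
time: 9.52
tcp_pos: [0.6825, 0.0048, 0.098]
eef_rot: [3.133, -0.221, 0.015]
ft_force: [2.2, 0.8, -2.3]
gripper_width: 0.015
```

Run:
```python
from h import *
step([M]); pitchtable((.057,.028,.017))
a=env.camera('wrist')[:,:,::-1]; cv2.imwrite('pics/w7.png',crop(a,240,160,400,340,3))
```

```text
cur yaw -0.1407 tcp [0.6825 0.0048 0.098 ] tilt z [ 0.0094 -0.0012 -1.    ] j6 1.682
targets [-0.2469  0.0003  0.0677] turn -0.0004 dist 0.1024
t 9.525 f [ 2.2  0.8 -2.3] ftool [ 2.1 -1.1  2.3]
-10 [180.3 245.2 269.1] bottom edge 181.4
-5 [182.1 247.8 271.4] bottom edge 180.1
0 [185.  250.8 274. ] bottom edge 179.6
5 [189.2 254.4 276.9] bottom edge 180.1
10 [194.6 258.4 279.9] bottom edge 181.7
15 [201.4 262.9 283.2] bottom edge 184.3
20 [209.5 267.9 286.7] bottom edge 188.3
25 [219.  273.2 290.3] bottom edge 193.4
30 [229.8 278.8 294. ] bottom edge 199.9
35 [241.8 284.8 297.8] bottom edge 207.8
40 [254.9 290.9 301.7] bottom edge 217.0
45 [269.  297.2 305.5] bottom edge 227.6
50 [283.8 303.6 309.3] bottom edge 239.3
```

View pics/w7.png

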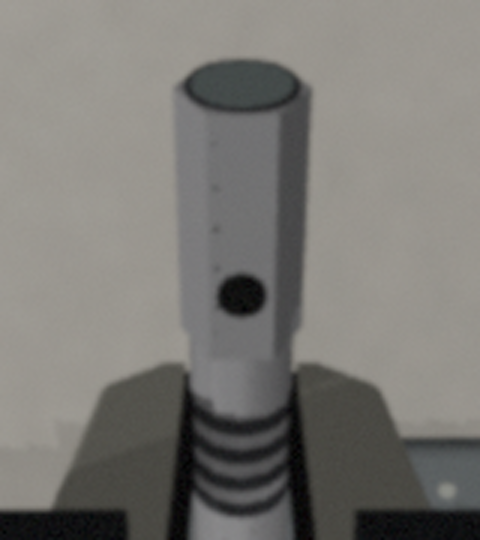

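Request:
drive_tool(
  targets=[-1,-0.006,0,-0.02,0,-1,-0.013,0,-0.04,0,-1,-0.022,0,-0.06,0,-1,-0.034,0,-0.08,0,-1,-0.034,0,-0.08,0],
)

```text
time: 10.2
tcp_pos: [0.6688, 0.0068, 0.1307]
eef_rot: [3.133, -0.221, 0.017]
ft_force: [1.8, -1.3, -1.4]
gripper_width: 0.0147
```

Run:
```python
from h import *
step([M]); 
a=env.camera('wrist')[:,:,::-1]; cv2.imwrite('pics/w8.png',crop(a,240,160,400,340,3))
```

```text
cur yaw -0.1406 tcp [0.6688 0.0068 0.1307] tilt z [ 0.0108 -0.0013 -0.9999] j6 1.684
targets [-0.2133  0.0004  0.1494] turn -0.0004 dist 0.1041
t 10.2 f [ 1.8 -1.3 -1.4] ftool [2.  1.  1.4]
```

View pics/w8.png

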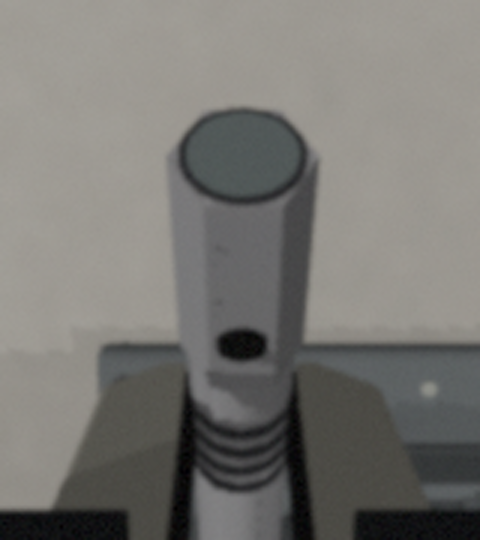

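```bash
cat > fit.py <<'E'
from h import *
from scipy.optimize import least_squares
def fit(meas,rb0=RB,fix=None):
    # meas: top row,bottom row, ellipse width px, dot row
    ci=env.camera_info('wrist'); s=env.state();R=Ro.from_rotvec(s['eef_rot']).as_matrix()
    x=R[:,0]; y=R[:,1]; up=-R[:,2]
    def pred(p):
        th,dz,dl=p[0],p[1],p[2]
        g=s['tcp_pos']+(RB+dz)*up
        d=np.cos(th)*x+np.sin(th)*up;nn=-np.sin(th)*x+np.cos(th)*up
        e=g+(.057+dl)*d; r=.0074
        P=[e+r*nn,e-r*nn,e+r*y,e-r*y,g+(p[3]+dl)*d+.008*nn]
        q=w2p('wrist',P,ci)
        return np.array([q[0,1],q[1,1],abs(q[2,0]-q[3,0]),q[4,1]])
    ld=fix if fix else .028
    f=lambda p:np.r_[pred([*p,ld])-meas, (np.array(p[1:])/.004)]
    r=least_squares(f,[.3,0,0]);print('pitch',np.degrees(r.x[0]).round(1),'dz,dl mm',(r.x[1:]*1e3).round(1),'res',f(r.x).round(1))
E
python3 - <<'E'
from fit import *
for ld in (.028,.0295,.031):
    fit([109/3+160,60/3+160,115/3,295/3+160],fix=ld)   # w7 (pose rel. to tool the same)
    fit([201/3+160,109/3+160,125/3,345/3+160],fix=ld)
E
```

```text
pitch 16.8 dz,dl mm [-0.6  2.9] res [ 0.  -0.3 -0.8  0.4 -0.1  0.7]
pitch 33.5 dz,dl mm [-1.2  4.8] res [-0.3  0.2 -0.2  0.2 -0.3  1.2]
pitch 15.6 dz,dl mm [3.3 2.8] res [ 0.2  0.2 -0.1 -0.4  0.8  0.7]
pitch 32.2 dz,dl mm [1.4 4.1] res [-0.3  0.6  0.2 -0.2  0.3  1. ]
pitch 14.7 dz,dl mm [7.1 2.9] res [ 0.5  0.8  0.7 -1.4  1.8  0.7]
pitch 30.8 dz,dl mm [4.1 3.5] res [-0.3  1.   0.6 -0.7  1.   0.9]
```

Run:
```python
from h import *
b=env.camera('scene')[:,:,::-1]
b=np.clip((b.astype(float)-40)*2.,0,255).astype(np.uint8);cv2.imwrite('pics/s8z.png',crop(b,290,245,370,305,9))
b=env.camera('top')[:,:,::-1]
b=np.clip((b.astype(float)-20)*2.,0,255).astype(np.uint8);cv2.imwrite('pics/t8z.png',crop(b,240,150,340,270,5))
```

```text
(no output)
```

View pics/s8z.png

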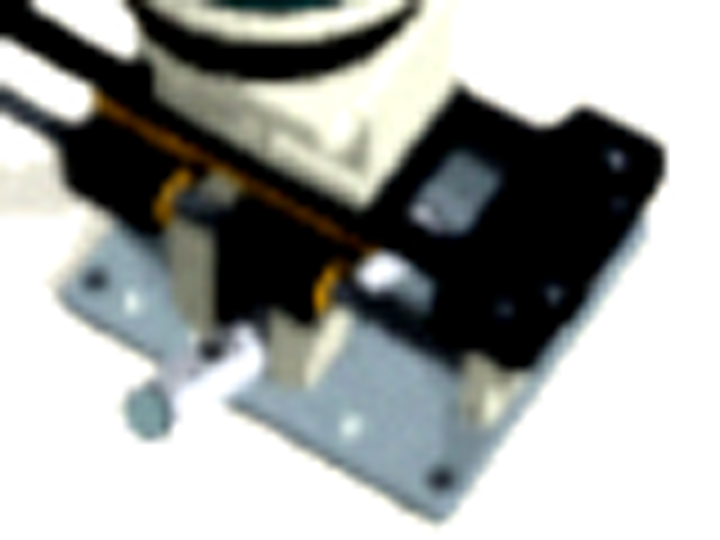

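View pics/t8z.png

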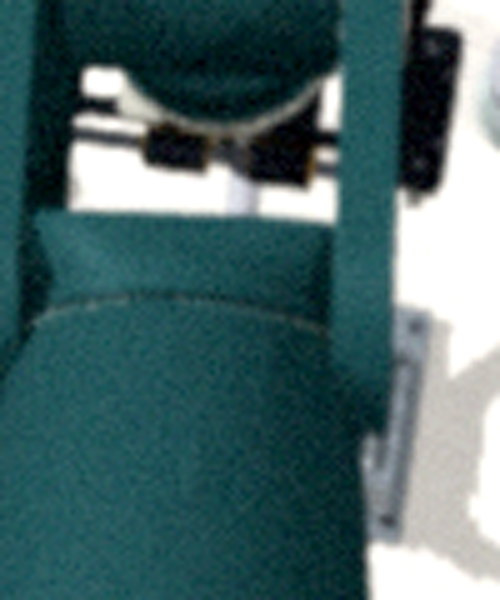

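Request:
drive_tool(
  targets=[-1,-0.007,0,-0.01,0,-1,-0.014,0,-0.018,0,-1,-0.021,0,-0.024,0,-1,-0.023,0,-0.024,0],
)

```text
time: 10.85
tcp_pos: [0.6597, 0.0081, 0.1395]
eef_rot: [3.133, -0.221, 0.016]
ft_force: [3.5, 0.1, -0.9]
gripper_width: 0.0148
```

Run:
```python
from h import *
step([M]); 
a=env.camera('wrist')[:,:,::-1]; cv2.imwrite('pics/w9.png',crop(a,240,160,400,340,3))
```

```text
cur yaw -0.1407 tcp [0.6597 0.0081 0.1395] tilt z [ 0.0104 -0.0012 -0.9999] j6 1.686
targets [-0.1904  0.0004  0.1718] turn -0.0004 dist 0.1026
t 10.85 f [ 3.5  0.1 -0.9] ftool [ 3.4 -0.6  0.9]
```

View pics/w9.png

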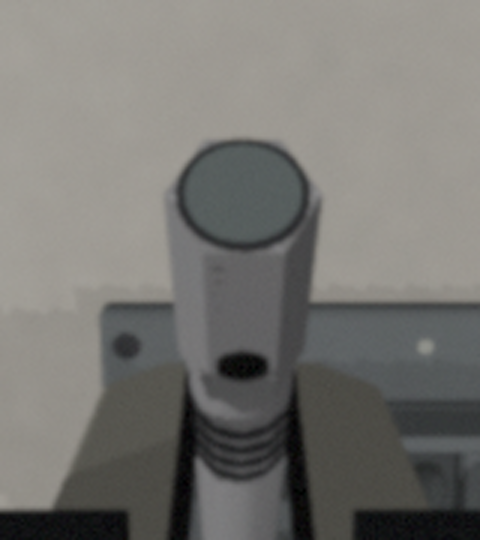

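Run:
```python
from fit import *
fit([246/3+160,141/3+160,130/3,366/3+160],fix=.0285)
```

```text
pitch 39.2 dz,dl mm [-1.1  5.3] res [-0.2  0.1 -0.5  0.3 -0.3  1.3]
```

Request:
drive_tool(
  targets=[-1,-0.005,0,0.004,0,-1,-0.0096,0,0.008,0,-1,-0.0096,0,0.008,0],
)

```text
time: 11.28
tcp_pos: [0.6554, 0.0087, 0.1355]
eef_rot: [3.133, -0.221, 0.014]
ft_force: [0.6, 0.4, -3.4]
gripper_width: 0.0149
```

Request:
drive_tool(
  targets=[-1,-0.006,0,0.005,0,-1,-0.012,0,0.01,0,-1,-0.012,0,0.01,0],
)

```text
time: 11.65
tcp_pos: [0.6503, 0.0094, 0.1311]
eef_rot: [3.133, -0.221, 0.013]
ft_force: [0.7, 0.9, -2.6]
gripper_width: 0.015
```

Request:
drive_tool(
  targets=[-1,-0.006,0,0.005,0,-1,-0.012,0,0.01,0,-1,-0.012,0,0.01,0],
)

```text
time: 12.02
tcp_pos: [0.6454, 0.01, 0.1269]
eef_rot: [3.133, -0.221, 0.012]
ft_force: [0.6, 0.6, -2.4]
gripper_width: 0.015
```

Run:
```python
from h import *
step([M]); print(env.state()['moment'])
a=env.camera('wrist')[:,:,::-1]; cv2.imwrite('pics/w10.png',crop(a,240,160,400,340,3))
```

```text
cur yaw -0.1406 tcp [0.6454 0.01   0.1269] tilt z [ 0.0079 -0.0011 -1.    ] j6 1.688
targets [-0.1535  0.0002  0.1411] turn -0.0004 dist 0.0834
t 12.025 f [ 0.6  0.6 -2.4] ftool [ 0.5 -0.7  2.4]
[-0.06178468 -0.43583737 -0.05964605]
```

View pics/w10.png

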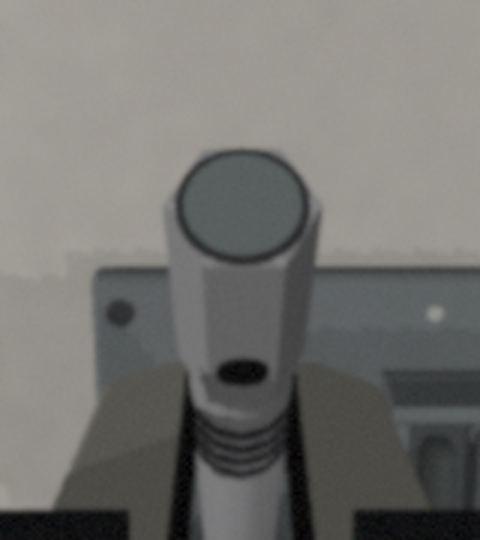

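Run:
```python
from fit import *
fit([260/3+160,151/3+160,131/3,371.5/3+160],fix=.0285)
```

```text
pitch 41.1 dz,dl mm [-1.6  5.6] res [-0.2  0.1 -0.5  0.4 -0.4  1.4]
```

Request:
drive_tool(
  targets=[-1,-0.003,0,0.006,0,-1,-0.006,0,0.012,0,-1,-0.006,0,0.012,0],
)

```text
time: 12.45
tcp_pos: [0.6442, 0.0102, 0.1234]
eef_rot: [3.133, -0.221, 0.018]
ft_force: [8.8, -1.1, 4.8]
gripper_width: 0.0151
```

Request:
drive_tool(
  targets=[-1,-0.004,0,0.0033,0,-1,-0.008,0,0.0067,0,-1,-0.008,0,0.0067,0],
)

```text
time: 12.82
tcp_pos: [0.6417, 0.0106, 0.1214]
eef_rot: [3.133, -0.221, 0.021]
ft_force: [4.9, -0.3, 1.8]
gripper_width: 0.0144
```

Request:
drive_tool(
  targets=[-1,-0.004,0,0.0033,0,-1,-0.008,0,0.0067,0,-1,-0.008,0,0.0067,0],
)

```text
time: 13.2
tcp_pos: [0.6388, 0.0112, 0.119]
eef_rot: [3.133, -0.221, 0.023]
ft_force: [3.2, 0.6, 0.1]
gripper_width: 0.0148
```

Run:
```python
from h import *
step([M]); print(env.state()['moment'])
a=env.camera('wrist')[:,:,::-1]; cv2.imwrite('pics/w11.png',crop(a,240,160,400,340,3))
```

```text
cur yaw -0.1406 tcp [0.6388 0.0112 0.119 ] tilt z [ 0.0143 -0.0013 -0.9999] j6 1.69
targets [-0.1374  0.0008  0.1205] turn -0.0004 dist 0.0731
t 13.2 f [3.2 0.6 0.1] ftool [ 3.1 -1.1 -0. ]
[ 0.12116125 -0.84572633  0.02101899]
```

View pics/w11.png

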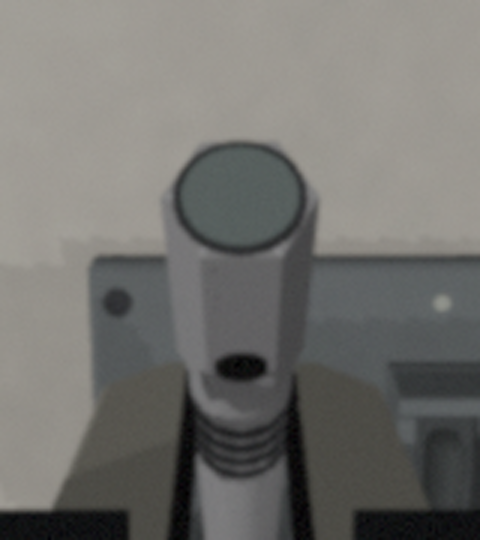

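Request:
drive_tool(
  targets=[-1,-0.004,0,0.0033,0,-1,-0.008,0,0.0067,0,-1,-0.008,0,0.0067,0],
)

```text
time: 13.62
tcp_pos: [0.636, 0.0116, 0.1166]
eef_rot: [3.133, -0.221, 0.024]
ft_force: [5.9, -0.7, 1.3]
gripper_width: 0.0148
```

Drag of about 5 N, which is what the plunger should give. I keep going in small steps.

Request:
drive_tool(
  targets=[-1,-0.004,0,0.0033,0,-1,-0.008,0,0.0067,0,-1,-0.008,0,0.0067,0],
)

```text
time: 14.0
tcp_pos: [0.6334, 0.012, 0.1144]
eef_rot: [3.133, -0.221, 0.027]
ft_force: [5.9, -0.5, 2.0]
gripper_width: 0.015
```

Request:
drive_tool(
  targets=[-1,-0.004,0,0.0033,0,-1,-0.007,0,0.006,0,-1,-0.007,0,0.006,0],
)

```text
time: 14.38
tcp_pos: [0.6316, 0.0123, 0.1128]
eef_rot: [3.133, -0.221, 0.031]
ft_force: [8.6, -0.9, 3.3]
gripper_width: 0.0148
```

Request:
drive_tool(
  targets=[-1,-0.004,0,0.0033,0,-1,-0.0065,0,0.0055,0,-1,-0.0065,0,0.0055,0],
)

```text
time: 14.75
tcp_pos: [0.6309, 0.0124, 0.1123]
eef_rot: [3.133, -0.221, 0.039]
ft_force: [13.7, -1.4, 6.9]
gripper_width: 0.0145
```

Run:
```python
from h import *
step([M]); print(env.state()['moment'])
a=env.camera('wrist')[:,:,::-1]; cv2.imwrite('pics/w12.png',crop(a,240,160,400,340,3))
```

```text
cur yaw -0.1407 tcp [0.6309 0.0124 0.1123] tilt z [ 0.025  -0.0021 -0.9997] j6 1.692
targets [-0.1183  0.0011  0.1027] turn -0.0004 dist 0.0627
t 14.75 f [13.7 -1.4  6.9] ftool [13.9 -0.6 -6.6]
[-0.23582433 -2.52903356  0.04303781]
```

View pics/w12.png

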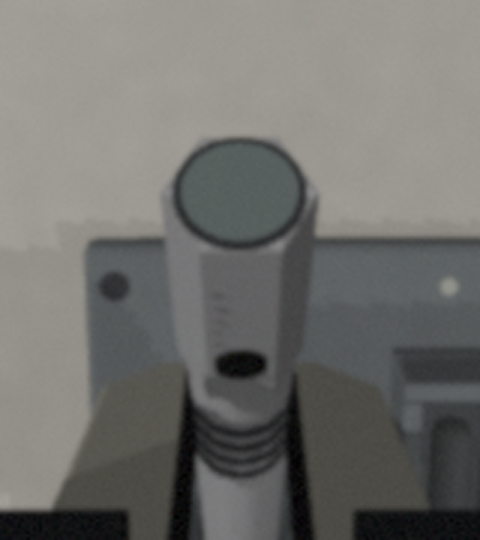

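Request:
drive_tool(
  targets=[-1,-0.004,0,0.0033,0,-1,-0.006,0,0.0055,0,-1,-0.006,0,0.0055,0],
)

```text
time: 15.18
tcp_pos: [0.6308, 0.0125, 0.1122]
eef_rot: [3.133, -0.221, 0.05]
ft_force: [16.0, -2.2, 8.7]
gripper_width: 0.015
```

Request:
drive_tool(
  targets=[-1,0,0,0,0,-1,0,0,0,0],
)

```text
time: 15.42
tcp_pos: [0.631, 0.0124, 0.1124]
eef_rot: [3.133, -0.221, 0.051]
ft_force: [5.7, -0.9, 1.1]
gripper_width: 0.0151
```

Request:
drive_tool(
  targets=[-0.4,0,0,0,0,0.1,0,0,0,0,0.1,0,0,0,0,0.1,0,0,0,0,0.1,0,0,0,0,0.1,0,0,0,0],
)

```text
time: 16.18
tcp_pos: [0.631, 0.0124, 0.1124]
eef_rot: [3.133, -0.221, 0.051]
ft_force: [-0.3, -0.8, 0.2]
gripper_width: 0.0509
```

Run:
```python
from h import *
step([M]); 
a=env.camera('wrist')[:,:,::-1]; cv2.imwrite('pics/w13.png',crop(a,220,160,420,340,3))
b=env.camera('scene')[:,:,::-1]
cv2.imwrite('pics/s13.png',crop(b,270,235,380,315,7))
```

```text
cur yaw -0.1408 tcp [0.631  0.0124 0.1124] tilt z [ 0.0322 -0.0027 -0.9995] j6 1.692
targets [-0.1194  0.0012  0.1021] turn -0.0005 dist 0.0629
t 16.175 f [-0.3 -0.8  0.2] ftool [-0.2  0.8 -0.2]
```

View pics/w13.png

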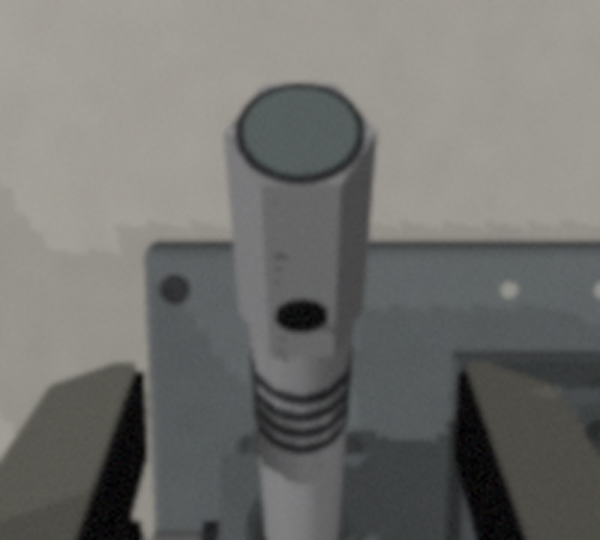

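View pics/s13.png

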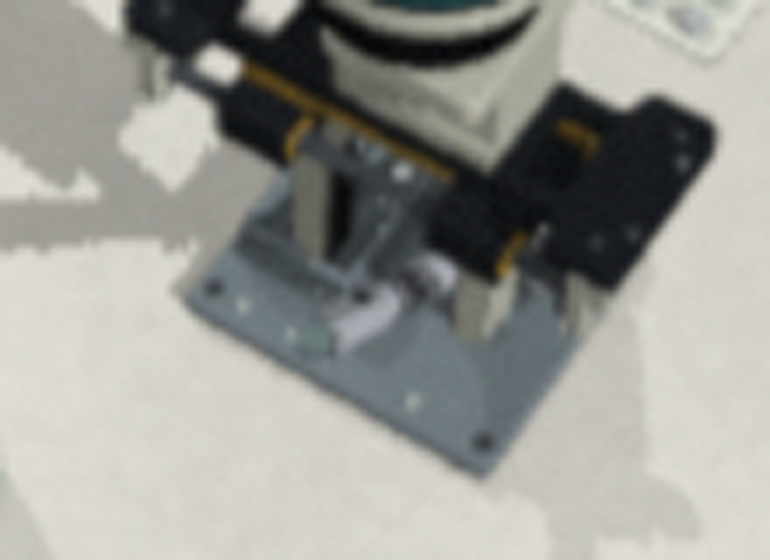

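Request:
drive_tool(
  targets=[0.1,0,0,-0.04,0,0.1,0,0,-0.12,0,0.1,0,0,-0.25,0,0.1,0,0,-0.4,0,0.1,0,0,-0.4,0],
)

```text
time: 16.9
tcp_pos: [0.6269, 0.0128, 0.2793]
eef_rot: [3.133, -0.221, 0.065]
ft_force: [0.6, 0.7, -0.8]
gripper_width: 0.051
```

Run:
```python
from h import *
import pickle
step([M]); ci=env.camera_info('wrist'); pickle.dump(ci,open('w14.pkl','wb'))
a=env.camera('wrist')[:,:,::-1]; cv2.imwrite('pics/w14.png',a)
b=env.camera('scene')[:,:,::-1];cv2.imwrite('pics/s14f.png',b)
cv2.imwrite('pics/s14.png',crop(b,280,235,380,315,7))
```

```text
cur yaw -0.1408 tcp [0.6269 0.0128 0.2793] tilt z [ 0.041  -0.0029 -0.9992] j6 1.692
targets [-0.1272  0.0022  0.5184] turn -0.0005 dist 0.2135
t 16.9 f [ 0.6  0.7 -0.8] ftool [ 0.5 -0.7  0.8]
```

View pics/w14.png

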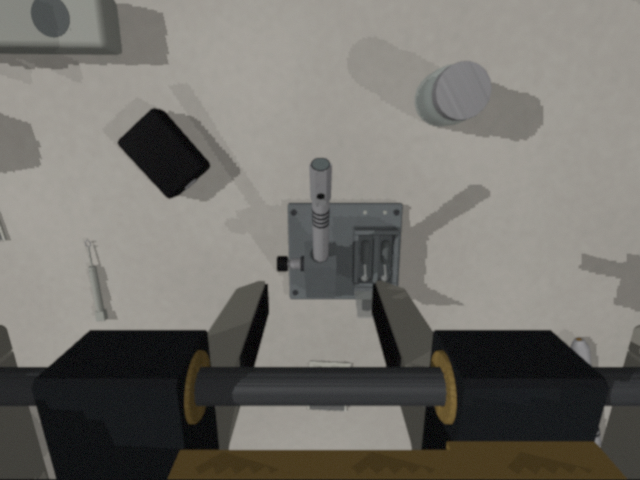

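View pics/s14.png

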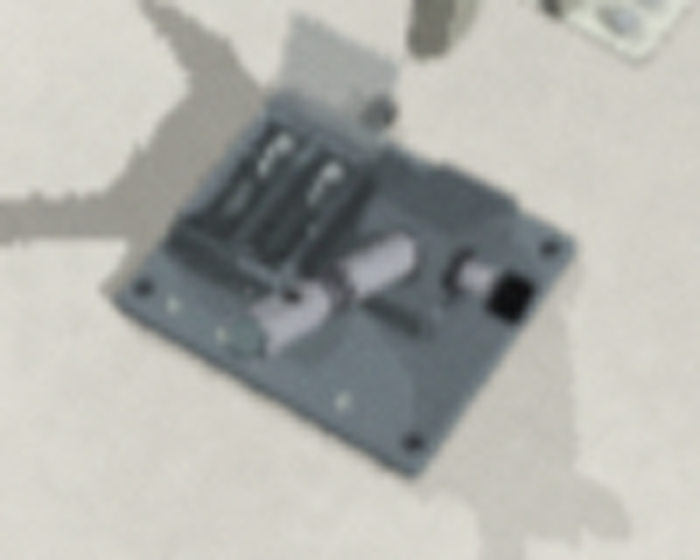

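Run:
```python
from h import *
import pickle
ci=pickle.load(open('w14.pkl','rb'))
def tri(uvs,uvw):
    A=[];B=[]
    for (o,d) in (ray('scene',uvs),ray('wrist',uvw,ci)):
        d=d/np.linalg.norm(d);Pm=np.eye(3)-np.outer(d,d);A.append(Pm);B.append(Pm@o)
    x=np.linalg.lstsq(np.vstack(A),np.concatenate(B),rcond=None)[0]
    return x,[np.linalg.norm(A[i]@x-B[i]) for i in (0,1)]
f=lambda u,v:((u+.5)/7+280-.5,(v+.5)/7+235-.5)
H,e=tri(f(243,335),(320,163));print('head',H,e)
a=np.radians(40);Z=np.array([np.cos(a)*U[0],np.cos(a)*U[1],np.sin(a)])
# refit mouth with base from wrist corners
for d in (.02,.03,.04,.043,.05): 
    P=M+(.17-d)*Z; print(d,P.round(4),w2p('wrist',P,ci)[0].round(1),(w2p('scene',P)[0]-[280,235])*7)
print('mouth',w2p('wrist',M,ci)[0],(w2p('scene',M)[0]-[280,235])*7)
v=H-M;print('proj',v@Z,'perp',v-(v@Z)*Z, 'elev',np.degrees(np.arcsin(v[2]/np.linalg.norm(v))))
for y in (.07,-.07):
  for x in (.063,-.063):
    c,s=np.cos(-.14),np.sin(-.14);P=[.5631+c*x-s*y,-.0096+s*x+c*y,.01];print('corner',w2p('wrist',P,ci)[0])
w=cv2.imread('pics/w14.png');w=np.clip((w.astype(float)-20)*1.8,0,255).astype(np.uint8);cv2.imwrite('pics/w14z.png',crop(w,265,145,415,310,4)[:600])
```

```text
head [0.6846398  0.00450605 0.15425196] [np.float64(0.0010700150024305552), np.float64(0.0010700150024304136)]
0.02 [0.6988 0.0025 0.1664] [321.1 143.4] [219.26106946 344.26201398]
0.03 [0.6912 0.0035 0.16  ] [321.1 153.7] [232.12294837 337.33024976]
0.04 [0.6836 0.0046 0.1536] [321.2 163.5] [244.75960773 330.51994096]
0.043 [0.6813 0.0049 0.1516] [321.2 166.3] [248.5075713  328.50005535]
0.05 [0.676  0.0057 0.1471] [321.2 172.7] [257.17692165 323.82791788]
mouth [321.24299935 253.44477202] [390.96107466 251.73266221]
proj 0.1312337314495031 perp [ 9.25245660e-05  3.44444050e-05 -1.03459497e-04] elev 39.94103204367661
corner [288.76704815 202.6623184 ]
corner [290.89175067 299.71954112]
corner [405.51505547 202.72572175]
corner [399.76216683 299.92971982]
```

View pics/w14z.png

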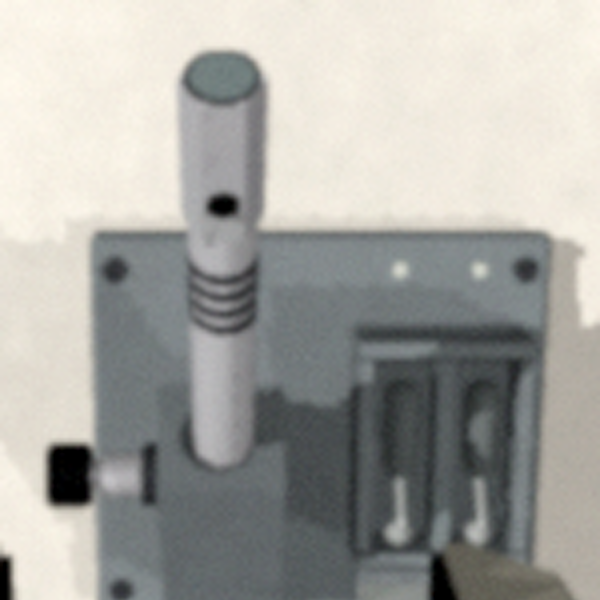

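```bash
cat > dep.py <<'E'
from h import *
import pickle
ci=pickle.load(open('w14.pkl','rb'))
# tool->cam from w14 (state then)
def T(r,t):
    A=np.eye(4);A[:3,:3]=Ro.from_rotvec(r).as_matrix();A[:3,3]=t;return A
s=env.state()
CT=T(ci['rvec'],ci['tvec'])@T(s['eef_rot'],s['tcp_pos'])  # tool->cam ; valid only if state = w14 pose
a=np.radians(40);Z=np.array([np.cos(a)*U[0],np.cos(a)*U[1],np.sin(a)])
def project(P,pos,rot):
    W=CT@np.linalg.inv(T(rot,pos)); c=dict(ci);c['rvec']=Ro.from_matrix(W[:3,:3]).as_rotvec();c['tvec']=W[:3,3]
    return w2p('wrist',P,c)[0]
poses={'w12':([.6309,.0124,.1123],[3.133,-.221,.039],224.0),'w13':([.631,.0124,.1124],[3.133,-.221,.051],204.0),'w11':([.6388,.0112,.119],[3.133,-.221,.023],225.5)}
if __name__=='__main__':
    for k,(p,r,row) in poses.items():
        print(k,row,[(d,project(M+(.17-d/1e3)*Z,p,r)[1].round(1)) for d in (30,34,38,40,42,44,46,48,50)])
E
python3 dep.py
```

```text
w12 224.0 [(30, np.float64(185.1)), (34, np.float64(192.9)), (38, np.float64(200.4)), (40, np.float64(204.0)), (42, np.float64(207.5)), (44, np.float64(210.9)), (46, np.float64(214.2)), (48, np.float64(217.5)), (50, np.float64(220.7))]
w13 204.0 [(30, np.float64(184.1)), (34, np.float64(192.0)), (38, np.float64(199.5)), (40, np.float64(203.1)), (42, np.float64(206.7)), (44, np.float64(210.1)), (46, np.float64(213.5)), (48, np.float64(216.8)), (50, np.float64(220.0))]
w11 225.5 [(30, np.float64(206.1)), (34, np.float64(212.9)), (38, np.float64(219.4)), (40, np.float64(222.5)), (42, np.float64(225.5)), (44, np.float64(228.5)), (46, np.float64(231.4)), (48, np.float64(234.3)), (50, np.float64(237.1))]
```

```bash
cat >> dep.py <<'E'
    N=np.array([-np.sin(a)*U[0],-np.sin(a)*U[1],np.cos(a)])
    from scipy.optimize import least_squares
    def meas(q,p,r):
        d,n=q; phi=n/.13
        z=Z*np.cos(phi)+N*np.sin(phi); nn=N*np.cos(phi)-Z*np.sin(phi); yy=np.array([-U[1],U[0],0])
        C=M+(.17-d)*z; 
        t,b,l,rr=[project(C+v,p,r) for v in (.0078*nn,-.0078*nn,.0078*yy,-.0078*yy)]
        return np.array([t[1],b[1],abs(l[0]-rr[0])])
    for k,m in {'w11':[249/3+160,143/3+160,130/3],'w12':[245/3+160,139/3+160,131/3],'w13':[181/3+160,85/3+160,126/3]}.items():
        p,r,_=poses[k]
        f=least_squares(lambda q:meas(q,p,r)-m,[.042,0],x_scale=.01);print(k,'depth',f.x[0]*1e3,'head off-axis up mm',f.x[1]*1e3,f.fun.round(2))
E
python3 dep.py | tail -3
```

```text
w11 depth 32.983520276408846 head off-axis up mm 5.832051132511641 [ 0.25 -0.28 -0.3 ]
w12 depth 42.47748886169369 head off-axis up mm 7.021059847181847 [ 0.3  -0.34 -0.37]
w13 depth 41.4909686580902 head off-axis up mm -0.9749347587910854 [-0.04  0.04  0.05]
```

Run:
```python
from h import *
s=env.state();R=Ro.from_rotvec(s['eef_rot']).as_matrix()
a=np.radians(40);Z=np.array([np.cos(a)*U[0],np.cos(a)*U[1],np.sin(a)])
P=M+.066*Z+.012*R[:,2]; print(P)
step([P+[0,0,.05],P]); print('bore -Z per 1mm in tool scaled',(R.T@(-Z)*.001/.4).round(5))
```

```text
[0.63546988 0.01141183 0.10043088]
cur yaw -0.1408 tcp [0.6259 0.0128 0.2734] tilt z [ 0.0338 -0.0028 -0.9994] j6 1.692
targets [0.0137 0.0008 0.308 ] turn -0.0005 dist 0.1233
cur yaw -0.1408 tcp [0.6259 0.0128 0.2734] tilt z [ 0.0338 -0.0028 -0.9994] j6 1.692
targets [0.0095 0.001  0.4329] turn -0.0005 dist 0.1732
t 17.0 f [ 1.2  0.2 -1.2] ftool [ 1.1 -0.3  1.3]
bore -Z per 1mm in tool scaled [-0.00197  0.       0.00154]
```

```bash
python3 - <<'E'
from h import *
import pickle
ci=env.camera_info('wrist');pickle.dump(ci,open('w14.pkl','wb'));s=env.state();print(s['tcp_pos'],s['qd'].round(3))
E
python3 dep.py
```

```text
[0.62592961 0.01282854 0.27338204] [ 0.001  0.021  0.037  0.001 -0.009  0.002]
w12 224.0 [(30, np.float64(185.3)), (34, np.float64(193.5)), (38, np.float64(201.2)), (40, np.float64(204.9)), (42, np.float64(208.6)), (44, np.float64(212.1)), (46, np.float64(215.5)), (48, np.float64(218.9)), (50, np.float64(222.2))]
w13 204.0 [(30, np.float64(184.3)), (34, np.float64(192.5)), (38, np.float64(200.3)), (40, np.float64(204.1)), (42, np.float64(207.7)), (44, np.float64(211.3)), (46, np.float64(214.8)), (48, np.float64(218.2)), (50, np.float64(221.5))]
w11 225.5 [(30, np.float64(207.2)), (34, np.float64(214.2)), (38, np.float64(220.9)), (40, np.float64(224.1)), (42, np.float64(227.2)), (44, np.float64(230.3)), (46, np.float64(233.3)), (48, np.float64(236.2)), (50, np.float64(239.1))]
w11 depth 37.25065219730886 head off-axis up mm 2.2295905184629388 [ 0.09 -0.1  -0.11]
w12 depth 46.68547852458293 head off-axis up mm 3.1703909425168235 [ 0.12 -0.14 -0.15]
w13 depth 45.339617379232074 head off-axis up mm -4.9010750041908295 [-0.24  0.28  0.32]
```

Request:
drive_tool(
  targets=[0.1,0.014,0.001,0.1,0,0.1,0.014,0.001,0.22,0,0.1,0.014,0.001,0.308,0,0.1,0.012,0.001,0.37,0,0.1,0.01,0.001,0.41,0,0.1,0.01,0.001,0.433,0,0.1,0.01,0.001,0.433,0],
)

```text
time: 17.88
tcp_pos: [0.6356, 0.0114, 0.1001]
eef_rot: [3.133, -0.221, 0.052]
ft_force: [-0.5, -0.9, -0.1]
gripper_width: 0.0511
```

Run:
```python
from h import *
import pickle
ci=env.camera_info('wrist');s=env.state();R=Ro.from_rotvec(s['eef_rot']).as_matrix()
a=np.radians(40);Z=np.array([np.cos(a)*U[0],np.cos(a)*U[1],np.sin(a)])
pickle.dump((ci,s),open('w15.pkl','wb'))
a_=env.camera('wrist')[:,:,::-1]; cv2.imwrite('pics/w15.png',crop(a_,220,140,420,340,3))
step([M+.066*Z+.012*R[:,2]])
```

```text
cur yaw -0.1408 tcp [0.6359 0.0114 0.1009] tilt z [ 0.0342 -0.0027 -0.9994] j6 1.691
targets [-0.0011  0.0001  0.0012] turn -0.0005 dist 0.0006
t 17.925 f [-0.   0.2  0.4] ftool [-0.  -0.2 -0.4]
```

View pics/w15.png

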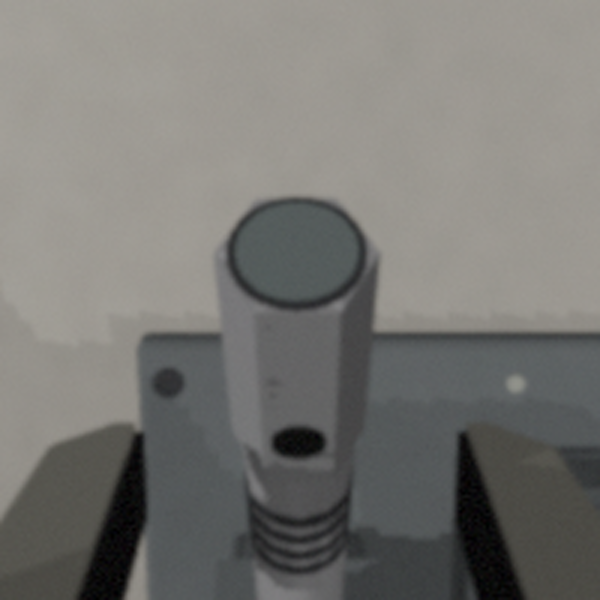

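Request:
drive_tool(
  targets=[0.1,0,-0.002,0,0,-0.4,0,-0.002,0,0,-1,0,-0.002,0,0,-1,0,-0.002,0,0,-1,0,-0.002,0,0,-1,0,-0.002,0,0,-1,0,-0.002,0,0,-1,0,-0.002,0,0],
)

```text
time: 18.92
tcp_pos: [0.636, 0.012, 0.1009]
eef_rot: [3.133, -0.221, 0.054]
ft_force: [0.1, -1.7, -0.5]
gripper_width: 0.0149
```

Run:
```python
from h import *
s=env.state();R=Ro.from_rotvec(s['eef_rot']).as_matrix();step([M])
a=np.radians(40);Z=np.array([np.cos(a)*U[0],np.cos(a)*U[1],np.sin(a)])
print('1mm',(R.T@(-Z)*.001/.4).round(5))
a_=env.camera('wrist')[:,:,::-1]; cv2.imwrite('pics/w16.png',crop(a_,220,140,420,340,3))
```

```text
cur yaw -0.1409 tcp [0.636  0.012  0.1009] tilt z [ 0.0343 -0.003  -0.9994] j6 1.692
targets [-0.1311  0.002   0.0729] turn -0.0006 dist 0.06
t 18.925 f [ 0.1 -1.7 -0.5] ftool [0.3 1.7 0.5]
1mm [-0.00197  0.       0.00154]
```

View pics/w16.png

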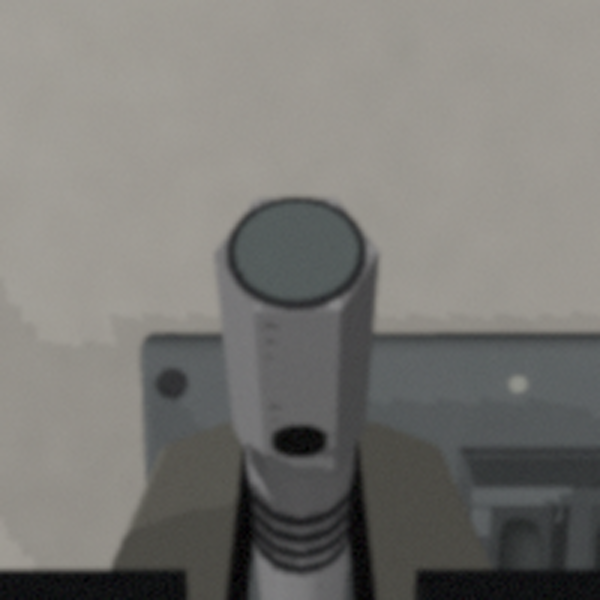

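Request:
drive_tool(
  targets=[-1,-0.002,0,0.0015,0,-1,-0.004,0,0.0031,0,-1,-0.004,0,0.0031,0],
)

```text
time: 19.35
tcp_pos: [0.6354, 0.0122, 0.1007]
eef_rot: [3.133, -0.221, 0.059]
ft_force: [5.3, -2.7, 4.6]
gripper_width: 0.0156
```

Request:
drive_tool(
  targets=[-1,-0.003,0,0.0023,0,-1,-0.006,0,0.0046,0,-1,-0.006,0,0.0046,0],
)

```text
time: 19.73
tcp_pos: [0.6351, 0.0123, 0.1009]
eef_rot: [3.133, -0.221, 0.068]
ft_force: [11.0, -2.9, 8.3]
gripper_width: 0.0152
```

Request:
drive_tool(
  targets=[-1,-0.003,0,0.0025,0,-1,-0.006,0,0.006,0,-1,-0.008,0,0.007,0,-1,-0.008,0,0.007,0],
)

```text
time: 20.23
tcp_pos: [0.6349, 0.0124, 0.101]
eef_rot: [3.132, -0.221, 0.081]
ft_force: [14.2, -4.6, 13.1]
gripper_width: 0.0155
```

Run:
```python
from h import *
step([M])
a_=env.camera('wrist')[:,:,::-1]; cv2.imwrite('pics/w17.png',crop(a_,220,140,420,340,3))
```

```text
cur yaw -0.1411 tcp [0.6349 0.0124 0.101 ] tilt z [ 0.0516 -0.0043 -0.9987] j6 1.693
targets [-0.1296  0.0026  0.071 ] turn -0.0007 dist 0.0591
t 20.225 f [14.2 -4.6 13.1] ftool [ 15.4   2.5 -12.4]
```

View pics/w17.png

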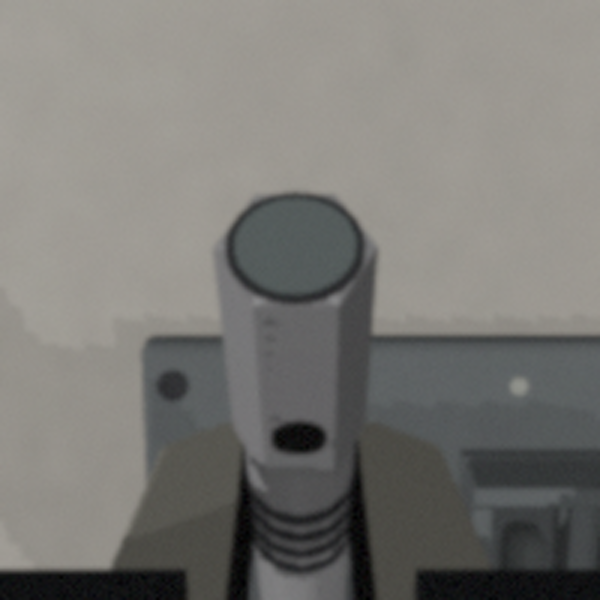

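Request:
drive_tool(
  targets=[-1,0,0,0,0,-1,0,0,0,0],
)

```text
time: 20.52
tcp_pos: [0.6351, 0.0123, 0.1013]
eef_rot: [3.132, -0.221, 0.082]
ft_force: [3.3, -2.1, 3.0]
gripper_width: 0.0155
```

Request:
drive_tool(
  targets=[-0.4,0,0,0,0,0.1,0,0,0,0,0.1,0,0,0,0,0.1,0,0,0,0,0.1,0,0,0,0,0.1,0,0,0,0],
)

```text
time: 21.28
tcp_pos: [0.6351, 0.0123, 0.1013]
eef_rot: [3.132, -0.221, 0.082]
ft_force: [0.0, 0.4, -0.2]
gripper_width: 0.051
```

Run:
```python
from h import *
step([M])
a_=env.camera('wrist')[:,:,::-1]; cv2.imwrite('pics/w18.png',crop(a_,220,140,420,340,3))
```

```text
cur yaw -0.1411 tcp [0.6351 0.0123 0.1013] tilt z [ 0.0523 -0.0043 -0.9986] j6 1.693
targets [-0.1302  0.0026  0.0715] turn -0.0007 dist 0.0594
t 21.275 f [ 0.   0.4 -0.2] ftool [-0.1 -0.4  0.2]
```

View pics/w18.png

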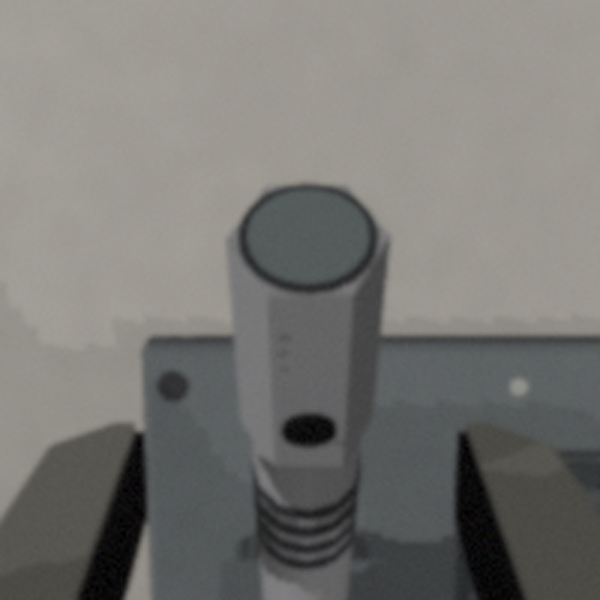

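Request:
drive_tool(
  targets=[0.1,0,0,-0.04,0,0.1,0,0,-0.12,0,0.1,0,0,-0.25,0,0.1,0,0,-0.4,0,0.1,0,0,-0.4,0,0.1,0,0,-0.4,0,0.1,0,0,-0.4,0],
)

```text
time: 22.2
tcp_pos: [0.6264, 0.013, 0.2597]
eef_rot: [3.132, -0.221, 0.079]
ft_force: [-0.1, -0.0, -1.0]
gripper_width: 0.0511
```

Run:
```python
from h import *
import pickle
ci=env.camera_info('wrist'); pickle.dump(ci,open('w19.pkl','wb'))
a=env.camera('wrist')[:,:,::-1]; cv2.imwrite('pics/w19.png',a)
b=env.camera('scene')[:,:,::-1];cv2.imwrite('pics/s19f.png',b)
cv2.imwrite('pics/s19.png',crop(b,280,235,380,315,7)); cv2.imwrite('pics/w19z.png',crop(a,260,120,420,300,4)[:600])
print(env.state()['tcp_pos'])
```

```text
[0.62647872 0.01302199 0.25983997]
```

View pics/w19z.png

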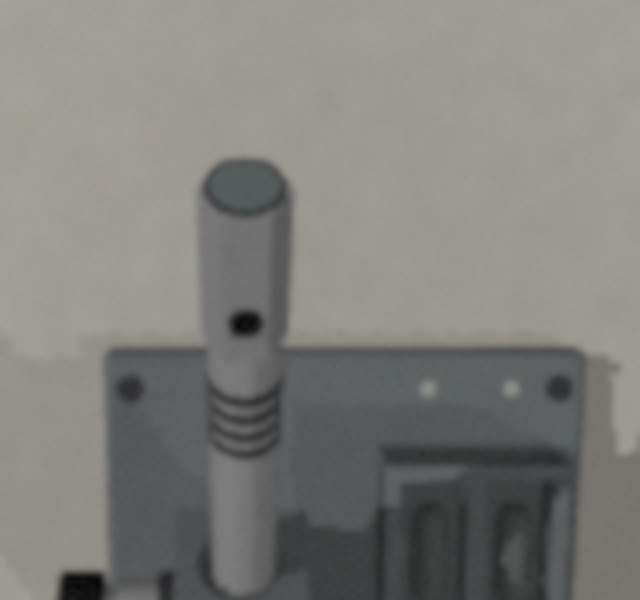

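View pics/s19.png

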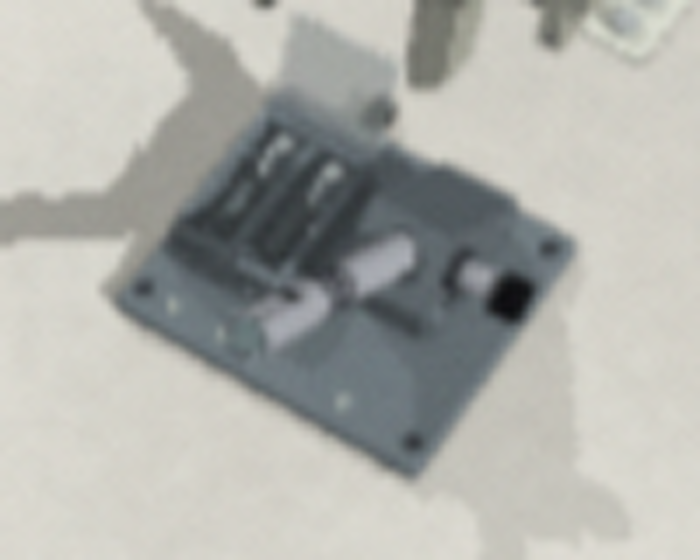

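Run:
```python
from h import *
import pickle
ci=pickle.load(open('w19.pkl','rb'))
A=[];B=[]
for (o,d) in (ray('scene',(280+243.5/7-.5,235+335.5/7-.5)),ray('wrist',(260+245.5/4-.5,120+187.5/4-.5),ci)):
    d=d/np.linalg.norm(d);P=np.eye(3)-np.outer(d,d);A.append(P);B.append(P@o)
H=np.linalg.lstsq(np.vstack(A),np.concatenate(B),rcond=None)[0]
v=H-M;print(H,'depth',170-1e3*np.linalg.norm(v),'elev',np.degrees(np.arcsin(v[2]/np.linalg.norm(v))),'yaw',np.arctan2(v[1],v[0]))
s=env.state();print(s['time'],s['ft_force'],abs(s['qd']).max())
print('1px wrist', np.linalg.norm(p2w('wrist',(320,163),.15,ci)-p2w('wrist',(320,164),.15,ci)))
```

```text
[0.68349208 0.00399314 0.1521075 ] depth 40.95434210878241 elev 39.5140246870677 yaw -0.14623811739558698
22.3 [ 0.01222962  0.75845222 -0.37702197] 0.0030321956494807623
1px wrist 0.0007304859681816172
```

Measured after release, the tail is about 41 mm down, which lies inside the 38–56 mm stop range. The light rises at 39.5° with a yaw of -0.146, so it lies along the bore. Nothing touches it, and I am handing the job in.

Run:
```python
from rig import env
print(env.job_done())
```

```text
the job is handed in; nothing more can be done
None
```

The pen light is in the cradle's socket and was pushed to a firm stop. I then let go, backed the gripper about 160 mm up, and handed the job in at about 22 s.

- **Picking it:** I took the smaller grey light and left the bigger grey one and the purple one. The gripper can't tilt, so I put the tail into the mouth and raised the hand, which swung the light to about 40°.
- **Insertion:** There was a resistance of about 10 N at roughly the plunger's depth, then about 5 N of drag, then a firm stop. The first push peaked at about 18 N along the bore with the hand a little high, so it could have been a wedge. I let go, gripped again on the axis and pushed to about 19 N, and it moved less than 1 mm.
- **Last checks:** The cameras put the tail about 41 mm below the mouth, give or take 2 mm, which is inside the stop's range. The light sits at 39.5° and along the bore. Both releases left it in the same place to within about 1.5 mm.
- **Not certain:**
  - The contact pin and plunger positions could not be read, so "fully home" rests on the feel of the stop.
  - My rough depth estimates disagreed by a few millimetres, from about 39 to 45 mm, one of them through a camera-pose mix-up that I did not fully resolve.
  - After each release the head sank slightly; I put this down to play in the bore.
  - I touched none of the other things on the cart, but I did not re-measure where they lie.

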